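# Isolate the paper unwinder and hold the grease gun on its tilted nipple

## Robot

A 6-joint arm with a two-finger parallel gripper is mounted at the origin on the work surface. World frame = base frame: x ahead of the robot, y to its left, z up, the work surface at z = 0. Lengths are in m, angles in rad, forces in N, time in s.
With the tool pointing down it reaches from about 0.35 to 0.975 m from the base axis. Payload 4.9 kg.
Tool frame: the origin (TCP) lies at the very end of the fingers, on their centre line; the grasp point (between the pads) lies 19 mm behind it (manip.grip_depth is the distance from the TCP to the grasp point, in m); z points along the fingers, x is the direction in which the jaws open and shut, and the axes are right-handed (so a half turn about z gives the same grasp; the last joint's range is limited). The gripper opens to 85 mm and grips with 20 to 120 N. Pads are 22 mm wide; open, the fingers measure 114 mm over their backs; the gripper's body (76 mm by 85 mm) begins 54 mm behind the grasp point. The pads swing forward as they close: fully open they stand 13 mm farther back than shut.
Start: joints at [1.165, 0.053, 1.613, -0, 1.476, -0.119], TCP at [0.177, 0.599, 0.231] pointing down, gripper open.
Joint ranges: [-3.01, 3.01], [-1.01, 2.22], [0.06, 2.58], [-1.02, 4.17], [0.09, 2.62], [-3.14, 3.14]. Speed limits (rad/s): [2.57, 2.57, 3.14, 3.14, 3.14, 3.14].

## Interface

Orientations are given as a unit quaternion [w, x, y, z].
In Python, from plant import manip gives the robot as it stands. The module is installed in compiled form; this text tells all that it offers.
- The arm moves only by the shell command python3 -m crank 'ROWS' [OPENING]. ROWS is JSON, a list of rows, each a list of 4 numbers: the shift along the tool's x, y, z in cm, then the turn about the tool's z in units of 6 degrees (1.0 is 6 degrees). A call has 1 to 10 rows; each row shifts and turns the commanded pose from where the row before left it, along the tool's axes as they then stand; what a row does not reach is not made up. A row lasts 1/12 s, in which the tool goes at most 41.7 mm and 7.16 degrees, less where a joint would pass 70% of its speed; a pose out of reach is approached as far as the arm can. A call with a gripper value outside its range is refused whole. OPENING is the opening, from 0 (shut) to 1 (fully open), set as the call begins (- or left out, the last holds). The fingers move at their own pace and stop on an object; the grip force is fixed at half the most. Time passes only in rows, so rows that do not move let the fingers close. It gives the time, the measured TCP pose, the force and the opening at its end, in the units of the state.
- manip.state(): the state, without advancing time (a new reading comes with each control period).
- manip.grab_frame(name): name is "scene" or "top" or "wrist"; returns a dict with "img" (420x560x3 uint8, red, green, blue), "intrinsics" (3x3 intrinsics, pixels), "position" and "orientation" of the camera in the world. Camera axes: x right, y up, looking along -z (the intrinsics and any distortion apply to the point x, -y, -z); pixel columns grow to the right and rows downward; lengths in m; the calibration is good to about 2 mm. A picture is of the moment at which its call begins. There is no depth.
- manip.job_done(): hands the job in, once; it reports no verdict.
The state is a dict: "time": time; "joint_pos": joint angles; "joint_vel": joint speeds; "joint_efforts": joint torques, N m; "tool_pos": TCP position; "tool_rot": TCP orientation; "contact_force": force on the tool from outside, world axes, zero at the start; "ft_torque": the same for the moment, N m; "gripper_width": opening from 0.0 (shut) to 1.0 (fully open).
Only numpy, scipy, OpenCV 4.12 (cv2) and the standard library are available. Lean on these libraries where they do the work, as an engineer would, in place of code of your own. Each camera call takes 0.05 s, during which the arm holds its last target.

## Task

Make the paper unwinder safe by pushing the square isolating plug fully home in the socket box and letting go of it; only then take the grease gun out of its holster and press its coupler squarely onto the tilted grease nipple until it snaps past the two spring clips and goes all the way down on its seat. Finish while still gripping the gun and pressing it down fully home against the nipple's spring: do not let go at the end. Leave the other things on the table where they are.

Things in the scene. Friction and masses are not known exactly. Their poses are not given: they have to be found in the camera images.
- plug_grip (a point): Isolating plug, loose, upright on its blade: grey square head 32 x 32 mm, 40 mm tall, on a grey square blade 24 x 24 mm, 26 mm long; about 90 g; sides along x and y, any quarter turn fits. Point on its centre line 48 mm above the blade's lower end, 22 mm above the head's underside, z up the plug: grip here across the 32 mm head.
- plug_tip (a point): Centre of the lower end of the plug's blade, z up the plug. Same body as plug_grip.
- socket_mouth (a point): Centre of the square hole's mouth in the top of the fixed grey socket box (80 x 80 x 45 mm). Hole 26.4 x 26.4 mm, 29 mm deep, sides along this x and y, mouth bevelled 2 mm, z up. With the plug home the underside of its head rests on the box top and the blade's end is 26 mm below this point.
- gun_grip (a point): Grease gun, 0.3 kg, upright, nose down in a fixed dark tube (54 mm wide, 60 high, bore 36, foot 88 mm) with its flange on the rim. Point on the axis 95 mm above the nose end, z from nose to top. Round aluminium barrel 34 mm wide from 34 mm below to 30 mm above this point (top end 36 above): grip here, fingers along the axis. Below it a flange 48 mm wide, 6 thick, then a nose 22 mm wide.
- gun_nose (a point): Centre of the coupler's open end face at the bottom of the gun's nose, z from nose to top. The coupler is 23 mm wide with a bore 17 mm wide and 10 mm deep; 10 to 17 mm above the end face a collar 28 mm wide runs round it (the part the clips snap over).
- seat (a point): Centre of the flat round seat (46 mm wide) on the unwinder's fixed grey bearing block; z is the nipple's axis, 25 degrees off vertical, leaning roughly to the robot. Steel clips 28 mm high stand at +y and -y; their noses, 24.5 mm above the seat, leave a 23.5 mm gap. Home: gun_nose on this point, gun's z along this z. A 72 mm paper roll (top 94 mm above the table) lies behind the block.
- nipple (a joint): How far the 12 mm wide brass nipple is pushed in along its axis, m: 0 free (20 mm above the seat), about 0.010 with the coupler home on the seat. Spring: 3 N to start, 12 N at 10 mm; the clips add up to about 15 N while the coupler is 14 to 10 mm above the seat, then it snaps in and the push drops. Let go, the spring pushes the coupler off again.
- clip_left (a joint): How far the spring clip at the seat's +y side is spread outwards, m: 0 at rest, about 0.001 to 0.002 while the collar passes, then it springs back.
- clip_right (a joint): The same for the clip at the seat's -y side.
- gun: The whole grease gun; origin and axes as point gun_nose.
- spool_a: Bystander: red ribbon spool, 48 mm wide, 48 mm tall, origin under its centre. Leave alone.
- spool_b: Bystander: a second red ribbon spool like spool_a. Leave alone.
- tape: Bystander: roll of tape lying flat, 80 mm wide, 25 mm high. Leave alone.
- glue: Bystander: small blue bottle, 40 mm wide, 85 mm tall. Leave alone.
- pen: Bystander: black marker lying flat, 120 mm long, 15 mm high. Leave alone.
- giftbox: Bystander: small flat gift box, 70 x 90 x 35 mm. Leave alone.
- scissors: Bystander: scissors lying flat, about 165 mm long, 10 mm high. Leave alone.
- plug: The whole isolating plug; origin and axes as point plug_tip.
Things that resemble listed ones, but are neither listed nor needed, are in the scene too. What is shaped like the gun but green or yellow is not meant.

How it is judged:
By the outcome, as a careful person would: the job done as asked, in the order asked, and still so for the second after the job is handed in, while the arm keeps its last pose, push and grip.
It also fails if it takes over 48 s, if anything falls off the work surface, if the arm or the gripper's body presses on something with over 40 N, if the wrist force passes 120 N, or if a joint passes its speed limit or range.

## Working session

There is one attempt and no reset: what is moved stays moved. The work goes in short steps, Python scripts to look and compute and a shell command to move; the robot and the scene stay as the last step left them, time stands still between calls to the robot, and variables do not carry over. Pictures are saved under pics/ and viewed, and the job is handed in when it is done.

```bash
mkdir -p pics; ls; python3 - <<'E'
from plant import manip
import cv2,numpy as np
for n in("scene","top","wrist"):
    f=manip.grab_frame(n); cv2.imwrite(f"pics/{n}0.png",f["img"][:,:,::-1])
    np.savez(f"pics/{n}0.npz",**{k:np.array(v) for k,v in f.items()})
    print(n,list(f),np.round(f["intrinsics"],1).tolist(),np.round(f["position"],4),np.round(f["orientation"],4))
s=manip.state();print({k:np.round(v,3).tolist() for k,v in s.items()})
E
```

```text
pics
scene ['img', 'intrinsics', 'position', 'orientation'] [[417.1, 0.0, 273.6], [0.0, 417.1, 204.1], [0.0, 0.0, 1.0]] [1.2543 0.3087 0.6415] [0.4965 0.2452 0.383  0.7394]
top ['img', 'intrinsics', 'position', 'orientation'] [[394.6, 0.0, 285.1], [0.0, 394.6, 208.5], [0.0, 0.0, 1.0]] [ 0.4008 -0.0116  1.1726] [ 0.7073  0.051  -0.0452 -0.7036]
wrist ['img', 'intrinsics', 'position', 'orientation'] [[292.4, 0.0, 280.1], [0.0, 292.4, 204.0], [0.0, 0.0, 1.0]] [0.1135 0.6172 0.3727] [ 0.794  -0.1053 -0.0776  0.5937]
{'time': 0.15, 'joint_pos': [1.165, 0.053, 1.614, 0.0, 1.476, -0.119], 'joint_vel': [0.001, -0.001, -0.003, 0.001, -0.001, 0.001], 'joint_efforts': [0.0, -39.424, -37.072, -0.0, 0.005, -0.0], 'tool_pos': [0.177, 0.599, 0.23], 'tool_rot': [0.0, 0.801, 0.599, -0.001], 'contact_force': [-0.585, -0.789, 0.507], 'ft_torque': [0.032, -0.034, -0.023], 'gripper_width': 0.998}
```

View pics/scene0.png

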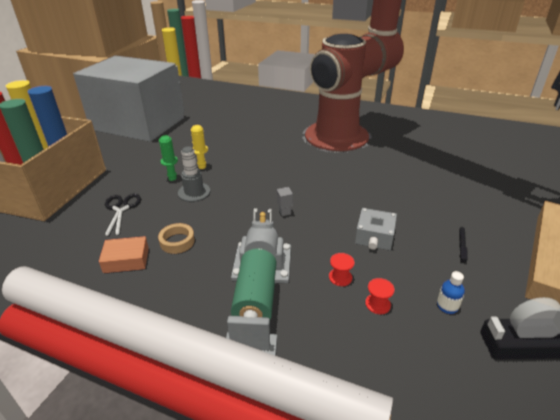

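View pics/top0.png

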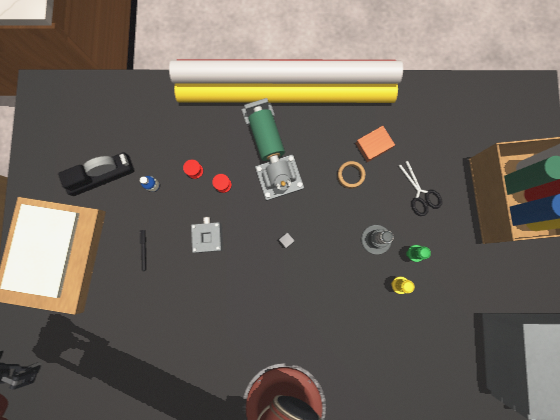

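View pics/wrist0.png

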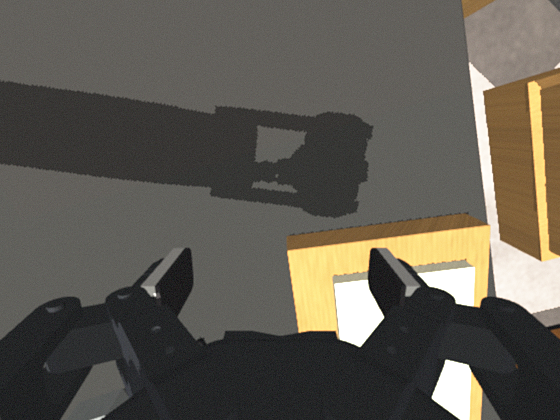

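Scene: the plug is at top (286,240) / scene (286,202). The socket is at top (206,237) / scene (377,228), and the nipple block at top (283,184) / scene (262,216). The candidates for the gun are the aluminium one in the dark tube, top (378,239) / scene (191,172), the green one at top (420,253) / scene (168,158), and the yellow one at top (403,286) / scene (199,147). By its description it's the aluminium one, which I'll check in a close crop.

```bash
cat > h.py <<'E'
import numpy as np,cv2
from scipy.spatial.transform import Rotation as R
def Rq(q): return R.from_quat([q[1],q[2],q[3],q[0]])
class Cam:
    def __init__(s,f):
        s.K=np.array(f["intrinsics"]);s.p=np.array(f["position"]);s.R=Rq(f["orientation"]).as_matrix();s.img=np.array(f["img"])
    def ray(s,u,v):
        d=np.linalg.inv(s.K)@[u,v,1.];return s.R@(d*[1,-1,-1])
    def plane(s,u,v,z):
        d=s.ray(u,v);return s.p+d*(z-s.p[2])/d[2]
    def proj(s,P):
        c=s.R.T@(np.array(P)-s.p);c=c*[1,-1,-1];q=s.K@c;return q[:2]/q[2]
def load(n): return Cam(np.load(f"pics/{n}.npz"))
def tri(obs):
    A=np.zeros((3,3));b=np.zeros(3)
    for c,u,v in obs:
        d=c.ray(u,v);d/=np.linalg.norm(d);M=np.eye(3)-np.outer(d,d);A+=M;b+=M@c.p
    x=np.linalg.solve(A,b);return x,[np.round(c.proj(x)-[u,v],1).tolist() for c,u,v in obs]
def grab(n,name):
    from plant import manip
    f=manip.grab_frame(n);np.savez(f"pics/{name}.npz",**{k:np.array(v) for k,v in f.items()});return Cam(f)
def crop(c,u0,v0,w,h,s,name):
    im=cv2.resize(c.img[v0:v0+h,u0:u0+w,::-1],None,fx=s,fy=s,interpolation=cv2.INTER_CUBIC)
    for i in range(0,w,10):
        cv2.line(im,(i*s,0),(i*s,4 if i%50 else 10),(0,255,255),1)
    for i in range(0,h,10): cv2.line(im,(0,i*s),(4 if i%50 else 10,i*s),(0,255,255),1)
    cv2.imwrite(f"pics/{name}.png",im)
E
python3 - <<'E'
from h import *
t=load("top0");s=load("scene0")
a=[]
def mk(c,u,v,w,h):
    return cv2.resize(c.img[v:v+h,u:u+w,::-1],(400,300),interpolation=cv2.INTER_CUBIC)
g=np.vstack([np.hstack([mk(t,260,150,80,60),mk(t,350,210,80,60)]),np.hstack([mk(t,180,205,80,60),mk(t,260,215,60,45)])])
cv2.imwrite("pics/c1.png",g)
g=np.vstack([np.hstack([mk(s,230,200,80,60),mk(s,150,120,100,75)]),np.hstack([mk(s,340,200,80,60),mk(s,260,175,60,45)])])
cv2.imwrite("pics/c2.png",g)
E
```

```text
(no output)
```

View pics/c1.png

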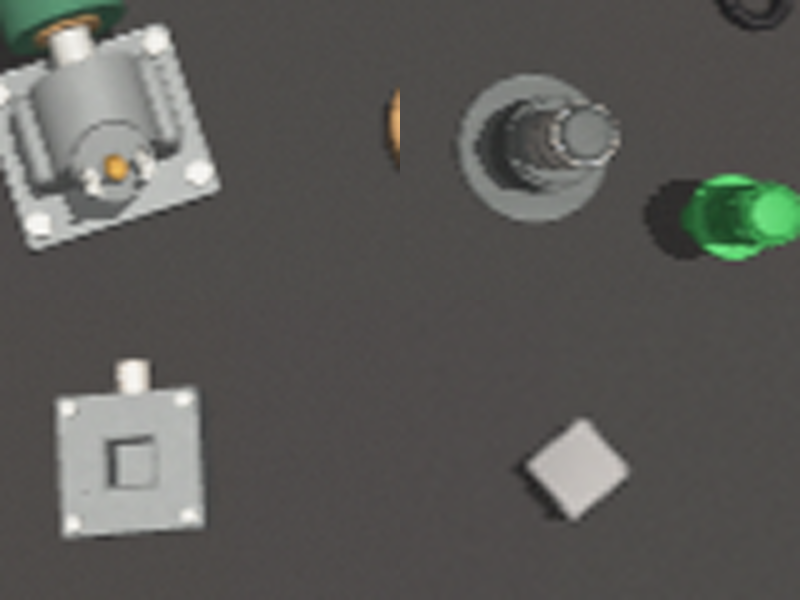

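View pics/c2.png

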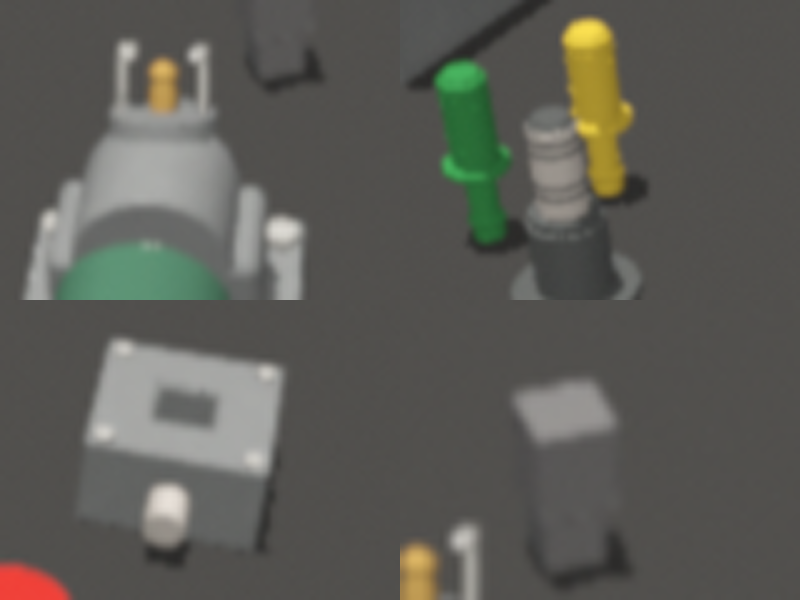

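The crop shows the aluminium gun in the dark tube, top (383,236), with green and yellow beside it. The plug head is turned roughly 45°. The socket hole is seen almost along x/y. The nipple leans toward the robot, with the clips either side of it.

```bash
python3 - <<'E'
from h import *
t=load("top0");s=load("scene0")
def cont(c,u,v,w,h,lo,hi=256,off=False):
    g=cv2.cvtColor(c.img,cv2.COLOR_RGB2GRAY)[v:v+h,u:u+w]
    g=cv2.resize(g,None,fx=4,fy=4,interpolation=cv2.INTER_CUBIC)
    m=((g>=lo)&(g<hi)).astype(np.uint8)
    cs,_=cv2.findContours(m,cv2.RETR_LIST,cv2.CHAIN_APPROX_NONE)
    k=max(cs,key=cv2.contourArea)[:,0,:].astype(float)
    return (k+.5)/4-.5+[u,v]
def rect(c,k,z):
    P=np.array([c.plane(a,b,z)[:2] for a,b in k]);r=cv2.minAreaRect((P*1000).astype(np.float32))
    return np.round(r[0],1),np.round(r[1],1),round(r[2],1)
g=cv2.cvtColor(t.img,cv2.COLOR_RGB2GRAY)
print(g[240,270:305].tolist(), g[245,185:230].tolist(), g[238,355:400].tolist())
print("plug",rect(t,cont(t,270,225,32,32,115),.066))
print("sock",rect(t,cont(t,185,220,40,36,100),.045))
print("foot",rect(t,cont(t,355,220,45,36,85),.0))
# socket hole corners & gun top
for p in [(203.9-0+0,0)]: pass
E
```

```text
[77, 77, 77, 75, 77, 77, 67, 48, 46, 112, 167, 180, 183, 184, 186, 187, 190, 192, 192, 193, 193, 194, 195, 170, 103, 78, 77, 76, 77, 77, 77, 77, 77, 77, 77] [76, 76, 77, 77, 76, 77, 88, 142, 179, 178, 179, 181, 183, 182, 180, 181, 181, 182, 179, 180, 182, 183, 182, 182, 182, 182, 182, 182, 181, 182, 180, 182, 183, 184, 173, 129, 74, 74, 74, 76, 77, 78, 74, 77, 78] [76, 77, 77, 77, 77, 67, 87, 126, 134, 113, 66, 66, 61, 50, 45, 47, 57, 64, 62, 67, 75, 78, 81, 89, 76, 138, 154, 79, 99, 133, 133, 130, 129, 130, 130, 127, 117, 142, 150, 76, 77, 77, 77, 77, 77]
plug (array([464. ,  -6.2]), array([32.1, 32.6]), 40.6)
sock (array([476.6, 225.6]), array([91.7, 83.5]), 4.8)
foot (array([ 471.1, -272.1]), array([90.5, 89.6]), 59.9)
```

```bash
cat >> h.py <<'E'
def go(P=None,yaw=None):
    """needed shift in present tool axes (cm) to TCP target P, and turn units to bring tool x to world yaw (mod 180)"""
    from plant import manip
    s=manip.state();T=Rq(s["tool_rot"]).as_matrix();x=T[:,0]
    print("t",round(s["time"],2),"tcp",np.round(np.array(s["tool_pos"])*1000,1),"yaw",round(np.degrees(np.arctan2(x[1],x[0])),2),"z",np.round(T[:,2],3),"F",np.round(s["contact_force"],1),"M",np.round(s["ft_torque"],2),"w",round(s["gripper_width"],3),"q",np.round(s["joint_pos"],2))
    if P is not None: print("shift cm",np.round(T.T@(np.array(P)-s["tool_pos"])*100,2))
    if yaw is not None:
        d=(np.degrees(np.arctan2(x[1],x[0]))-yaw+90)%180-90;print("turn units",round(d/6,2))
E
python3 -m crank '[[-2.78,2.48,0,0],[-2.78,2.48,0,0],[-2.78,2.48,0,0],[-2.78,2.48,0,0],[-2.78,2.48,0,0],[-2.78,2.48,0,0],[-2.78,2.48,0,0],[-2.78,2.48,0,0],[-2.78,2.48,0,0],[-2.78,2.48,0,0]]' 1
python3 -c "
from h import *
go([.464,-.006,.2],40.6)"
```

```text
time: 0.98
tool_pos: [0.3361, 0.261, 0.2311]
tool_rot: [0.0, 0.801, 0.599, 0.0]
contact_force: [1.2, 0.1, 0.1]
gripper_width: 1.0
t 0.98 tcp [336.1 261.  231.1] yaw 73.6 z [ 0.  0. -1.] F [1.2 0.1 0.1] M [ 0.03 -0.03 -0.03] w 1.0 q [ 0.48 -0.46  2.05 -0.    1.55 -0.8 ]
shift cm [-22.    19.8    3.11]
turn units 5.5
```

```bash
python3 -m crank '[[-3,2.7,0.4,0],[-3,2.7,0.4,0],[-3,2.7,0.4,0],[-3,2.7,0.4,0],[-3,2.7,0.4,0],[-3,2.7,0.4,0],[-3,2.7,0.4,0],[-1,0.9,0.3,0],[0,0,0,0]]'
python3 -m crank '[[0,0,0,0.9],[0,0,0,0.9],[0,0,0,0.9],[0,0,0,0.9],[0,0,0,0.9],[0,0,0,0.95],[0,0,0,0]]'
python3 - <<'E'
from h import *
c=grab("wrist","w1");cv2.imwrite("pics/w1.png",c.img[:,:,::-1])
go([.464,-.006,.2],40.6)
E
```

```text
time: 1.73
tool_pos: [0.4639, -0.0068, 0.1992]
tool_rot: [-0.001, 0.802, 0.597, -0.001]
contact_force: [0.3, -0.1, 0.4]
gripper_width: 0.998
time: 2.32
tool_pos: [0.4632, -0.0029, 0.2002]
tool_rot: [-0.0, 0.937, 0.349, -0.0]
contact_force: [-0.4, -0.2, -0.2]
gripper_width: 1.001
t 2.37 tcp [463.3  -3.1 200.3] yaw 41.08 z [-0.  0. -1.] F [ 1.1  0.6 -0.7] M [ 0.03 -0.01 -0.03] w 0.997 q [-0.17 -0.33  2.01  0.    1.46 -0.88]
shift cm [-0.13  0.27  0.03]
turn units 0.08
```

View pics/w1.png

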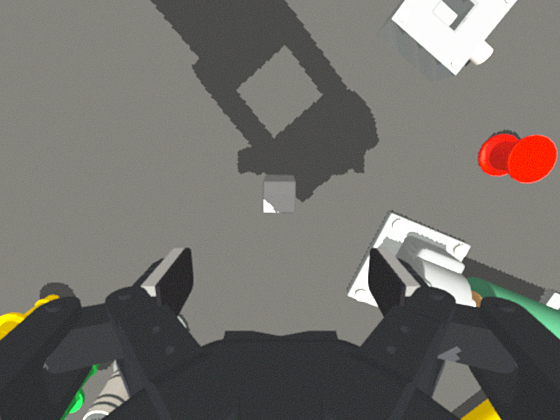

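The wrist picture shows the plug head at about (279,194), squared up with the image and so with the jaws. The socket is in the upper right.

```bash
python3 - <<'E'
from h import *
c=load("w1")
crop(c,255,165,60,60,10,"w1c")
for u,v in [(264,176),(295,176),(264,213),(295,213)]: print(np.round(c.plane(u,v,.066),4))
print(np.round(c.plane(279.5,194.5,.066),4))
crop(c,380,0,150,90,5,"w1s")
E
```

```text
[0.4388 0.0008 0.066 ]
[0.4612 0.0202 0.066 ]
[ 0.4626 -0.0274  0.066 ]
[ 0.4858 -0.0074  0.066 ]
[ 0.4619 -0.0032  0.066 ]
```

View pics/w1c.png

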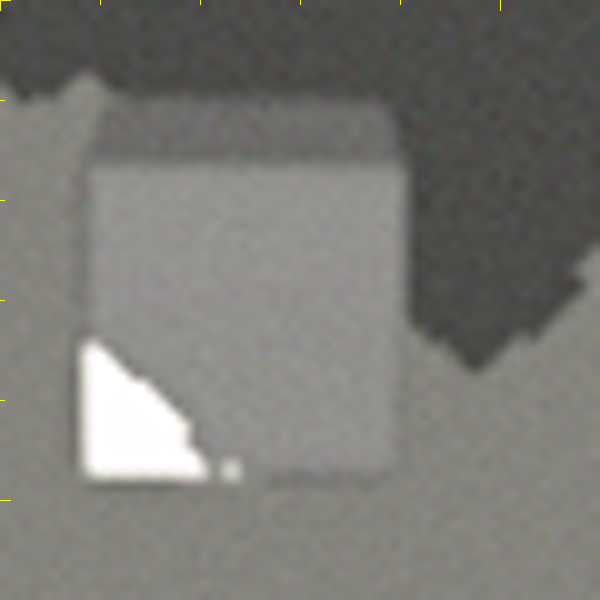

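```bash
python3 - <<'E'
from h import *
c=load("w1")
Q=[c.plane(u-.5,v-.5,.066)[:2] for u,v in [(264.2,181.3),(295.8,181.3),(294.8,212.7),(263.2,212.7)]]
print(np.round(np.mean(Q,0),4),cv2.minAreaRect((np.array(Q)*1000).astype(np.float32)))
m=np.mean(Q,0);go([*m,.1],40.6)
E
```

```text
[ 0.463  -0.0052] ((462.828125, -5.373508453369141), (31.199552536010742, 31.99363136291504), 39.84392166137695)
t 2.37 tcp [463.3  -3.1 200.3] yaw 41.08 z [-0.  0. -1.] F [ 1.1  0.6 -0.7] M [ 0.03 -0.01 -0.03] w 0.997 q [-0.17 -0.33  2.01  0.    1.46 -0.88]
shift cm [-0.16  0.15 10.03]
turn units 0.08
```

```bash
python3 -m crank '[[-0.16,0.17,2.5,0.13],[0,0,3,0],[0,0,3,0],[0,0,3,0],[0,0,2.5,0],[0,0,1.6,0],[0,0,1,0],[0,0,0.5,0],[0,0,0,0]]'
python3 -c "
from h import *
go([.4632,-.0055,.029],40.3)"
```

```text
time: 3.12
tool_pos: [0.4631, -0.0062, 0.0287]
tool_rot: [-0.0, 0.939, 0.343, -0.001]
contact_force: [-1.0, -0.5, -0.0]
gripper_width: 1.002
t 3.12 tcp [463.1  -6.2  28.7] yaw 40.17 z [-0.002  0.    -1.   ] F [-1.  -0.5 -0. ] M [ 0.01 -0.03 -0.02] w 1.002 q [-0.17 -0.11  2.14  0.    1.12 -0.88]
shift cm [ 0.06 -0.05 -0.03]
turn units -0.02
```

```bash
python3 -m crank '[[0,0,0,0],[0,0,0,0],[0,0,0,0],[0,0,0,0],[0,0,0,0],[0,0,0,0]]' 0
python3 - <<'E'
from h import *
t=load("top0");s=load("scene0")
g=cv2.cvtColor(t.img,cv2.COLOR_RGB2GRAY)
crop(t,185,215,45,45,13,"ts");crop(s,340,195,70,60,11,"ss")
E
```

```text
time: 3.62
tool_pos: [0.4645, -0.0069, 0.0304]
tool_rot: [0.0, 0.939, 0.343, 0.001]
contact_force: [0.5, 0.4, 4.3]
gripper_width: 0.364
```

View pics/ts.png

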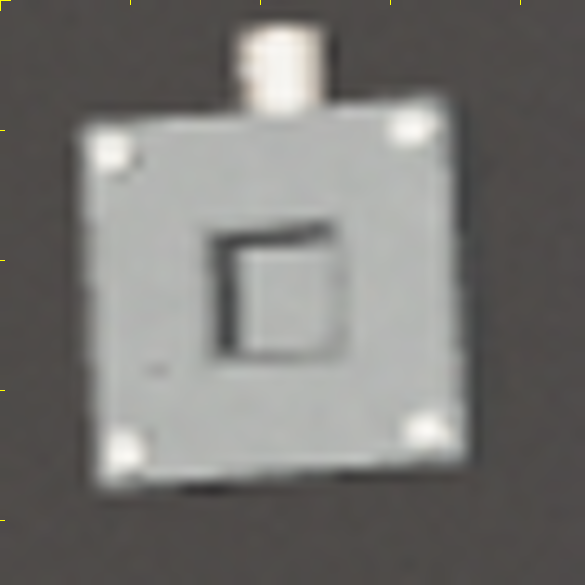

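View pics/ss.png

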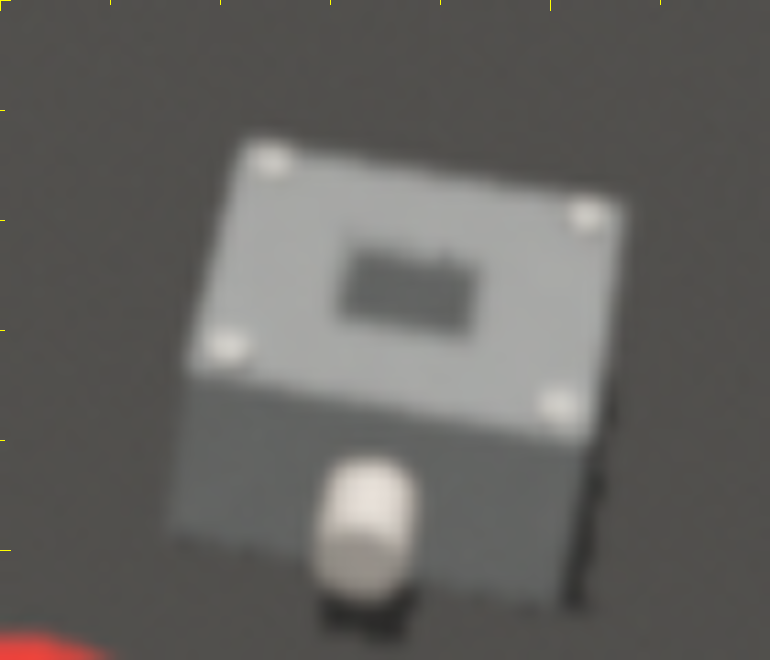

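```bash
python3 - <<'E'
from h import *
t=load("top0");s=load("scene0")
def r(c,L,o,k,z=.045):
    Q=np.array([c.plane(u/k+o[0]-.5,v/k+o[1]-.5,z)[:2] for u,v in L])*1000
    x=cv2.minAreaRect(Q.astype(np.float32));print(np.round(Q.mean(0),1),np.round(x[1],1),round(x[2],1))
r(t,[(82,125),(442,98),(466,460),(100,487)],(185,215),13)
r(t,[(109,152),(410,127),(427,430),(123,452)],(185,215),13)
r(t,[(209,235),(335,222),(347,352),(215,360)],(185,215),13)
r(s,[(243,143),(625,203),(590,441),(190,370)],(340,195),11)
r(s,[(271,160),(587,215),(558,405),(229,345)],(340,195),11)
r(s,[(350,237),(483,258),(470,342),(335,318)],(340,195),11)
go([.475,.227,.15],4.3)
E
```

```text
[472.  225.3] [80.  80.9] 4.6
[472.5 226.5] [66.9 66.8] 4.9
[471.9 224.4] [28.8 29. ] 6.2
[471.4 226. ] [82.2 80.9] 5.5
[469.2 225.5] [66.3 67.1] 4.6
[472.6 226. ] [29.2 27.6] 5.6
t 3.62 tcp [464.5  -6.9  30.4] yaw 40.09 z [ 0.002 -0.    -1.   ] F [0.5 0.4 4.3] M [ 0.01  0.13 -0.  ] w 0.364 q [-0.18 -0.12  2.14 -0.    1.12 -0.87]
shift cm [ 15.88 -17.2  -11.97]
turn units 5.96
```

```bash
python3 -m crank '[[0,0,-0.5,0],[0,0,-1.5,0],[0,0,-3,0],[0,0,-3,1],[0,0,-1.5,1],[0,0,-0.5,1],[0,0,0,1],[0,0,0,1],[0,0,0,0.85],[0,0,0,0]]'
python3 - <<'E'
from h import *
go([.472,.2255,.125],5)
E
```

```text
time: 4.45
tool_pos: [0.4631, -0.0066, 0.1291]
tool_rot: [-0.0, 0.999, 0.043, -0.0]
contact_force: [0.6, -0.4, -1.1]
gripper_width: 0.368
t 4.45 tcp [463.1  -6.6 129.1] yaw 4.91 z [-0.001  0.    -1.   ] F [ 0.6 -0.4 -1.1] M [ 0.02  0.02 -0.07] w 0.368 q [-0.18 -0.26  2.08  0.    1.33 -0.26]
shift cm [  2.87 -23.05   0.41]
turn units -0.02
```

```bash
python3 -m crank '[[0.3,-2.5,0,0],[0.4,-3.2,0,0],[0.4,-3.2,0,0],[0.4,-3.2,0,0],[0.4,-3.2,0,0],[0.4,-3.2,0,0],[0.35,-2.75,0,0],[0.22,-1.8,0,0],[0,0,0,0],[0,0,0,0]]'
python3 - <<'E'
from h import *
c=grab("wrist","w2");cv2.imwrite("pics/w2.png",c.img[:,:,::-1])
t=grab("top","t2");crop(t,180,205,60,60,9,"t2")
go([.472,.2255,.11],5)
E
```

```text
time: 5.28
tool_pos: [0.4717, 0.2259, 0.129]
tool_rot: [0.0, 0.999, 0.045, -0.0]
contact_force: [-0.3, -1.5, -1.1]
gripper_width: 0.365
t 5.38 tcp [471.9 224.7 129. ] yaw 5.03 z [-0.001 -0.001 -1.   ] F [-0.1  0.7 -1.4] M [-0.02  0.   -0.  ] w 0.367 q [ 0.3  -0.11  1.94 -0.    1.3   0.21]
shift cm [ 0.02 -0.08  1.9 ]
turn units 0.0
```

View pics/w2.png

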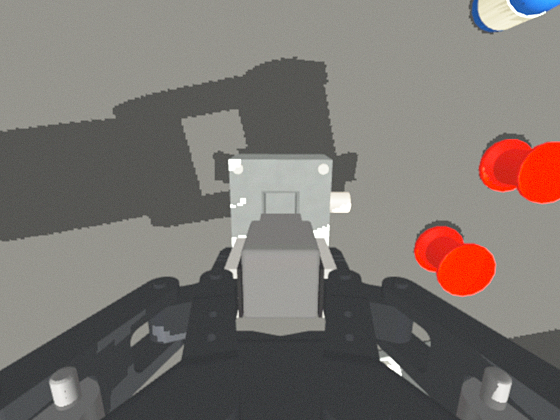

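The plug hangs in the jaws at (280,265), and the socket box behind it shows its hole at (281,203), square in the image.

```bash
python3 - <<'E'
from h import *
c=load("w2");crop(c,222,145,120,110,7,"w2c")
E
```

```text
(no output)
```

View pics/w2c.png

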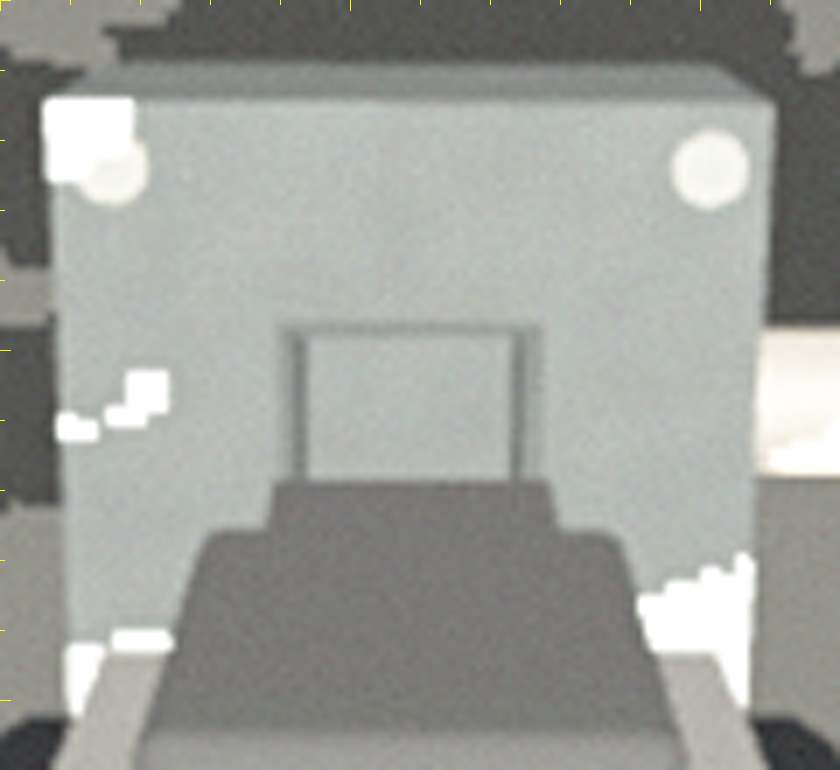

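```bash
python3 - <<'E'
from h import *
from plant import manip
c=load("w2");T=Rq(manip.state()["tool_rot"]).as_matrix();p=np.array(manip.state()["tool_pos"])
def f(u,v,z):
    P=c.plane(u/7+222-.5,v/7+145-.5,z);q=(T.T@(P-p))*1000;return np.round(q,1)
for u,v in [(279,482),(549,482)]: print("blade",f(u,v,.0995))
for u,v in [(277,325),(541,325)]: print("mouth outer",f(u,v,.045))
for u,v in [(48,100),(775,103),(111,168),(711,168)]: print("box/screw",f(u,v,.045))
E
```

```text
blade [-12.1 -14.   29.5]
blade [ 11.6 -14.   29.4]
mouth outer [-15.6 -16.   84. ]
mouth outer [ 14.3 -16.1  83.9]
box/screw [-40.4 -41.3  84. ]
box/screw [ 39.5 -41.2  83.9]
box/screw [-33.8 -33.8  84. ]
box/screw [ 32.8 -34.   83.9]
```

```bash
python3 -m crank '[[-0.04,0.11,0.5,0],[0,0,1.5,0],[0,0,1.5,0],[0,0,0.8,0],[0,0,0.5,0],[0,0,0.3,0],[0,0,0.2,0],[0,0,0.2,0],[0,0,0.2,0],[0,0,0,0]]'
python3 - <<'E'
from h import *
go([.472,.2255,.0485],5)
E
```

```text
time: 6.22
tool_pos: [0.472, 0.2243, 0.0724]
tool_rot: [-0.0, 0.999, 0.044, 0.0]
contact_force: [-1.3, 0.1, -2.2]
gripper_width: 0.366
t 6.22 tcp [472.  224.3  72.4] yaw 4.99 z [ 0.  0. -1.] F [-1.3  0.1 -2.2] M [-0.04  0.03  0.03] w 0.366 q [ 0.3  -0.04  1.98  0.    1.2   0.21]
shift cm [ 0.01 -0.11  2.39]
turn units -0.0
```

```bash
python3 -m crank '[[0,0,0.3,0],[0,0,0.3,0],[0,0,0.2,0],[0,0,0,0]]'
python3 - <<'E'
from h import *
go([.472,.2255,.0485],5)
E
```

```text
time: 6.55
tool_pos: [0.4714, 0.2242, 0.0636]
tool_rot: [0.0, 0.999, 0.044, -0.001]
contact_force: [-0.8, -0.5, -1.4]
gripper_width: 0.368
t 6.55 tcp [471.4 224.2  63.6] yaw 4.99 z [-0.001 -0.    -1.   ] F [-0.8 -0.5 -1.4] M [-0.01 -0.02  0.01] w 0.368 q [ 0.3  -0.02  1.99  0.    1.18  0.21]
shift cm [ 0.07 -0.12  1.51]
turn units -0.0
```

The blade is already 11 mm in with no force on it. Continuing.

```bash
python3 -m crank '[[0,0,0.3,0],[0,0,0.3,0],[0,0,0.3,0],[0,0,0.3,0],[0,0,0.2,0],[0,0,0.1,0],[0,0,0.1,0],[0,0,0,0]]'
python3 - <<'E'
from h import *
go([.472,.2255,.0485],5)
E
```

```text
time: 7.22
tool_pos: [0.4718, 0.2243, 0.0493]
tool_rot: [0.0, 0.999, 0.044, -0.001]
contact_force: [-3.2, -1.0, 7.5]
gripper_width: 0.37
t 7.22 tcp [471.8 224.3  49.3] yaw 5.0 z [-0.001 -0.    -1.   ] F [-3.2 -1.   7.5] M [-0.25  0.8   0.02] w 0.37 q [ 0.3  -0.    1.99 -0.    1.15  0.21]
shift cm [ 0.03 -0.12  0.08]
turn units -0.0
```

```bash
python3 -m crank '[[0,0,0.08,0],[0,0,0.07,0],[0,0,0,0]]'
python3 - <<'E'
from h import *
go([.472,.2255,.0485],5)
c=grab("scene","s3");crop(c,330,150,90,110,7,"s3")
E
```

```text
time: 7.47
tool_pos: [0.4718, 0.2243, 0.0493]
tool_rot: [0.0, 0.999, 0.044, -0.001]
contact_force: [-7.8, -3.3, 15.6]
gripper_width: 0.362
t 7.47 tcp [471.8 224.3  49.3] yaw 5.0 z [-0.002 -0.001 -1.   ] F [-7.8 -3.3 15.6] M [-0.56  1.59  0.01] w 0.362 q [ 0.3  -0.    1.99 -0.    1.15  0.21]
shift cm [ 0.03 -0.12  0.08]
turn units 0.0
```

View pics/s3.png

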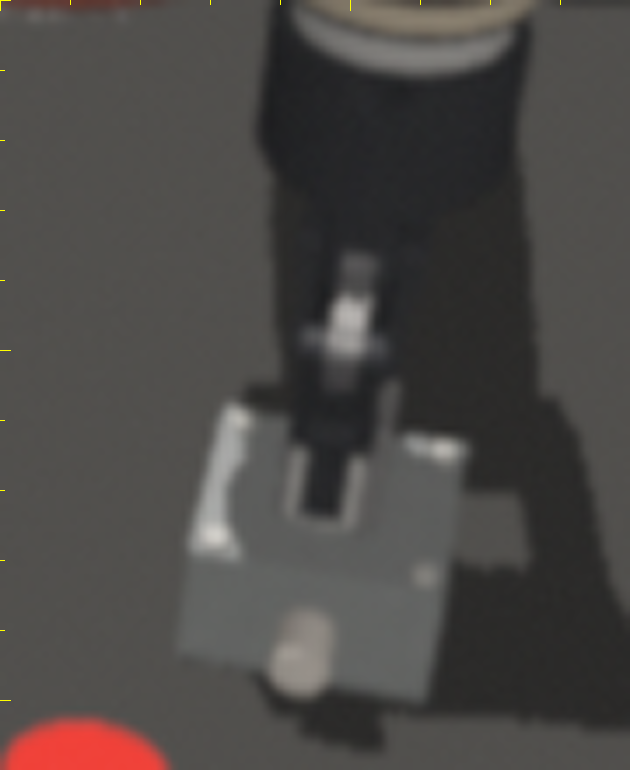

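```bash
python3 -m crank '[[0,0,0,0],[0,0,0,0],[0,0,0,0],[0,0,0,0],[0,0,-1,0],[0,0,-2.5,0],[0,0,-3.5,0],[0,0,-3.5,0],[0,0,-3.5,0],[0,0,-2,0]]' 1
python3 - <<'E'
from h import *
go([.46,-.27,.2],5)
c=grab("wrist","w4");cv2.imwrite("pics/w4.png",c.img[:,:,::-1])
c=grab("scene","s4");crop(c,330,170,90,90,6,"s4")
E
```

```text
time: 8.35
tool_pos: [0.4734, 0.2248, 0.2124]
tool_rot: [-0.001, 0.999, 0.044, 0.003]
contact_force: [1.4, -0.3, 0.8]
gripper_width: 1.0
t 8.35 tcp [473.4 224.8 212.4] yaw 4.99 z [ 0.006  0.002 -1.   ] F [ 1.4 -0.3  0.8] M [ 0.01  0.   -0.01] w 1.0 q [ 0.3  -0.18  1.87  0.    1.45  0.21]
shift cm [-5.65 49.18  1.13]
turn units -0.0
```

View pics/w4.png

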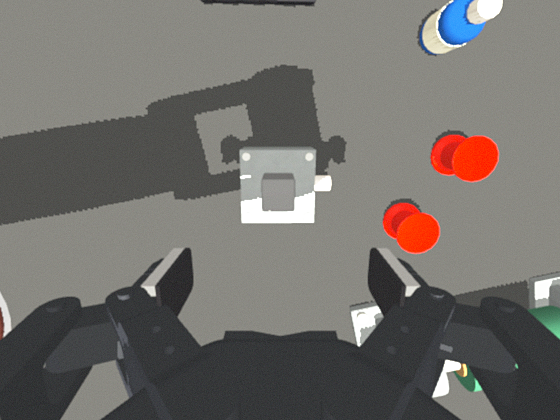

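View pics/s4.png

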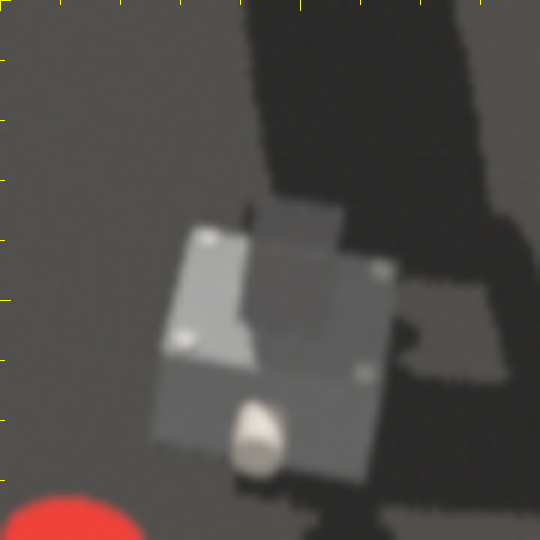

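```bash
python3 - <<'E'
from h import *
c=load("s4");a=np.radians(5)
for z in(.085,.090):
  for dx,dy in[(-16,-16),(-16,16),(16,16),(16,-16)]:
    P=[.4715+(dx*np.cos(a)-dy*np.sin(a))/1000,.2252+(dx*np.sin(a)+dy*np.cos(a))/1000,z]
    print(z,dx,dy,np.round((c.proj(P)+.5-[330,170])*6))
w=load("w4")
for z in(.085,.09):
  for dx,dy in[(-16,-16),(-16,16),(16,16),(16,-16)]:
    P=[.4715+(dx*np.cos(a)-dy*np.sin(a))/1000,.2252+(dx*np.sin(a)+dy*np.cos(a))/1000,z]
    print(z,dx,dy,np.round(w.proj(P)))
E
```

```text
0.085 -16 -16 [257. 190.]
0.085 -16 16 [343. 204.]
0.085 16 16 [335. 253.]
0.085 16 -16 [247. 238.]
0.09 -16 -16 [259. 179.]
0.09 -16 16 [345. 193.]
0.09 16 16 [337. 242.]
0.09 16 -16 [248. 227.]
0.085 -16 -16 [261. 212.]
0.085 -16 16 [260. 179.]
0.085 16 16 [295. 179.]
0.085 16 -16 [294. 212.]
0.09 -16 -16 [261. 214.]
0.09 -16 16 [260. 180.]
0.09 16 16 [295. 180.]
0.09 16 -16 [295. 214.]
```

```bash
python3 - <<'E'
from h import *
t=load("top0");s=load("scene0")
print(np.round(t.plane(386.6,236.2,.136),4),np.round(s.plane(187.3,149.0,.136),4),tri([(t,386.6,236.2),(s,187.3,149.0)]))
# seat: nipple tip & clips (coarse)
def T(u,v): return (t,u/5+260-.5,v/5+150-.5)
def S(u,v): return (s,u/5+230-.5,v/5+200-.5)
print("nip",tri([T(117,167),S(163,66)]))
print("clipL",tri([T(92,183),S(198,50)]));print("clipR",tri([T(147,165),S(127,47)]))
print("clipL",tri([T(92,183),S(127,47)]));print("clipR",tri([T(147,165),S(198,50)]))
go([.471,-.271,.2],5)
E
```

```text
[ 0.4707 -0.2693  0.136 ] [ 0.4736 -0.2668  0.136 ] (array([ 0.47066808, -0.2694448 ,  0.13407098]), [[-0.1, 0.1], [-0.1, -0.0]])
nip (array([0.61722691, 0.00429171, 0.10869156]), [[-0.2, 0.1], [-0.2, -0.0]])
clipL (array([0.60749781, 0.0171622 , 0.11386579]), [[0.1, -0.0], [0.1, 0.0]])
clipR (array([ 0.61727346, -0.01219998,  0.11429172]), [[-0.2, 0.1], [-0.2, -0.0]])
clipL (array([0.61351312, 0.00345762, 0.11564369]), [[5.1, -2.3], [7.2, 0.1]])
clipR (array([0.61172932, 0.00184796, 0.11386331]), [[-5.3, 2.1], [-7.3, -0.5]])
t 8.45 tcp [474.7 225.2 213.3] yaw 4.99 z [ 0.01   0.003 -1.   ] F [-0.1 -0.2  0.2] M [-0.01 -0.02 -0.01] w 1.002 q [ 0.3  -0.18  1.87 -0.    1.45  0.21]
shift cm [-4.69 49.4   1.17]
turn units -0.0
```

```bash
python3 -m crank '[[-0.25,2.5,0,0],[-0.34,3.6,0,0],[-0.34,3.6,0,0],[-0.34,3.6,0,0],[-0.34,3.6,0,0],[-0.34,3.6,0,0],[-0.34,3.6,0,0],[-0.34,3.6,0,0],[-0.34,3.6,0,0],[-0.34,3.6,0,0]]'
python3 -m crank '[[-0.34,3.6,0,0],[-0.34,3.6,0,0],[-0.34,3.6,0,0],[-0.25,2.5,0,0.5],[0,0,0,1],[0,0,0,1],[0,0,0,1],[0,0,0,1],[0,0,0,1],[0,0,0,0.3]]'
python3 - <<'E'
from h import *
go([.471,-.27,.2],-30)
E
```

```text
time: 9.28
tool_pos: [0.4683, -0.1278, 0.2059]
tool_rot: [-0.0, 0.999, 0.043, -0.001]
contact_force: [0.3, 0.5, -0.2]
gripper_width: 1.001
time: 10.12
tool_pos: [0.4675, -0.2595, 0.2056]
tool_rot: [-0.0, 0.966, -0.259, -0.001]
contact_force: [0.1, -0.7, 0.1]
gripper_width: 0.998
t 10.12 tcp [ 467.5 -259.5  205.6] yaw -30.05 z [-0.002  0.001 -1.   ] F [ 0.1 -0.7  0.1] M [-0.01  0.02 -0.04] w 0.998 q [-0.65 -0.15  1.85  0.    1.44 -0.12]
shift cm [0.82 0.73 0.56]
turn units -0.01
```

```bash
python3 -m crank '[[0.8,0.7,-1.5,0],[0,0,0,0]]'
python3 - <<'E'
from h import *
go([.471,-.27,.2],-30)
c=grab("wrist","w5");cv2.imwrite("pics/w5.png",c.img[:,:,::-1])
E
```

```text
time: 10.28
tool_pos: [0.4722, -0.2711, 0.2231]
tool_rot: [0.001, 0.966, -0.257, 0.001]
contact_force: [0.6, 0.0, 0.7]
gripper_width: 0.996
t 10.28 tcp [ 472.2 -271.1  223.1] yaw -29.84 z [ 0.002 -0.002 -1.   ] F [0.6 0.  0.7] M [-0.02 -0.02  0.05] w 0.996 q [-0.66 -0.14  1.81 -0.    1.47 -0.14]
shift cm [-0.16 -0.04  2.31]
turn units 0.03
```

View pics/w5.png

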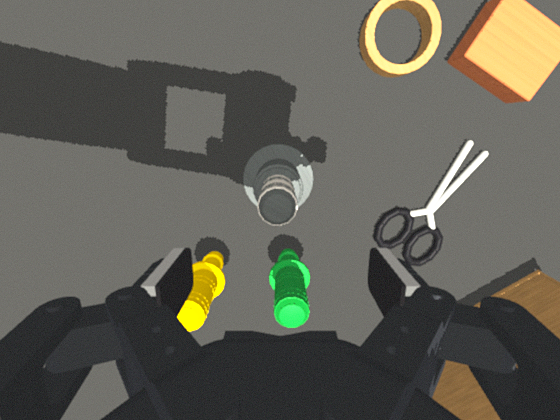

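The aluminium gun's top is at (277,206) on its foot at (279,180). Yellow is at (205,285) and green at (291,285), both behind it.

```bash
python3 - <<'E'
from h import *
from plant import manip
c=load("w5");st=manip.state();T=Rq(st["tool_rot"]).as_matrix();p=np.array(st["tool_pos"])
def f(n,u,v,z):
    P=c.plane(u,v,z);print(n,np.round(P*1000,1),"tool",np.round(T.T@(P-p)*1000,1))
crop(c,235,135,90,100,7,"w5c")
f("guntop",277,206,.136);f("foot",279,179,.0);f("ytop",192,315,.13);f("gtop",291,312,.13)
E
```

```text
guntop [ 470.9 -268.7  136. ] tool [-2.  -1.1 86.4]
foot [ 471.2 -271.2    0. ] tool [ -0.6   1.  222.4]
ytop [ 349.1 -321.6  130. ] tool [-81.2 105.5  92.3]
gtop [ 430.3 -364.8  130. ] tool [ 10.7 102.5  92.5]
```

View pics/w5c.png

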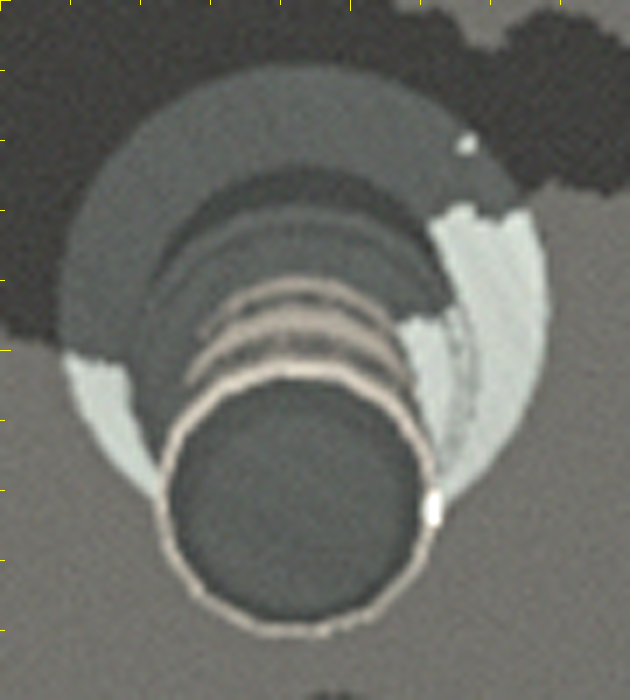

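```bash
python3 -m crank '[[-0.16,-0.08,1,0],[0,0,2.5,0],[0,0,3,0],[0,0,3,0],[0,0,2.2,0],[0,0,1.5,0],[0,0,0.7,0],[0,0,0.3,0],[0,0,0,0]]'
python3 - <<'E'
from h import *
go([.471,-.2695,.081],-30)
E
```

```text
time: 11.08
tool_pos: [0.47, -0.2678, 0.0788]
tool_rot: [-0.0, 0.966, -0.257, -0.001]
contact_force: [-0.1, -0.7, 0.2]
gripper_width: 0.998
t 11.08 tcp [ 470.  -267.8   78.8] yaw -29.8 z [-0.001  0.001 -1.   ] F [-0.1 -0.7  0.2] M [-0.03 -0.01 -0.01] w 0.998 q [-0.66  0.    1.93  0.    1.21 -0.14]
shift cm [ 0.17  0.1  -0.22]
turn units 0.03
```

```bash
python3 -m crank '[[0.1,0.1,-0.2,0],[0,0,0,0]]'
python3 -m crank '[[0,0,0,0],[0,0,0,0],[0,0,0,0],[0,0,0,0],[0,0,0,0],[0,0,0,0]]' 0
python3 - <<'E'
from h import *
go([.471,-.2695,.081],-30)
E
```

```text
time: 11.25
tool_pos: [0.472, -0.2707, 0.0837]
tool_rot: [0.001, 0.966, -0.257, 0.002]
contact_force: [0.3, 0.1, 1.7]
gripper_width: 1.0
time: 11.75
tool_pos: [0.4711, -0.2699, 0.0823]
tool_rot: [0.0, 0.966, -0.257, 0.0]
contact_force: [-0.5, 1.2, 3.0]
gripper_width: 0.387
t 11.75 tcp [ 471.1 -269.9   82.3] yaw -29.81 z [ 0. -0. -1.] F [-0.5  1.2  3. ] M [ 0.11  0.25 -0.01] w 0.387 q [-0.66 -0.    1.93 -0.    1.21 -0.14]
shift cm [-0.02 -0.03  0.13]
turn units 0.03
```

```bash
python3 -m crank '[[0,0,-0.5,0],[0,0,-1.5,0],[0,0,-3,0],[0,0,-3.5,0],[0,0,-3.5,0],[0,0,-3.5,0],[0,0,-3.5,0],[0,0,-2.5,0],[0,0,-1,0],[0,0,0,0]]'
python3 - <<'E'
from h import *
go([.62,.195,.32],-30)
c=grab("scene","s6");crop(c,90,20,200,150,4,"s6")
E
```

```text
time: 12.58
tool_pos: [0.4718, -0.2704, 0.3095]
tool_rot: [0.001, 0.966, -0.257, 0.002]
contact_force: [0.5, 0.1, -4.2]
gripper_width: 0.38
t 12.58 tcp [ 471.8 -270.4  309.5] yaw -29.81 z [ 0.004 -0.003 -1.   ] F [ 0.5  0.1 -4.2] M [-0.01  0.04  0.02] w 0.38 q [-0.66 -0.18  1.71  0.    1.61 -0.14]
shift cm [-10.27 -47.75  -1.13]
turn units 0.03
```

View pics/s6.png

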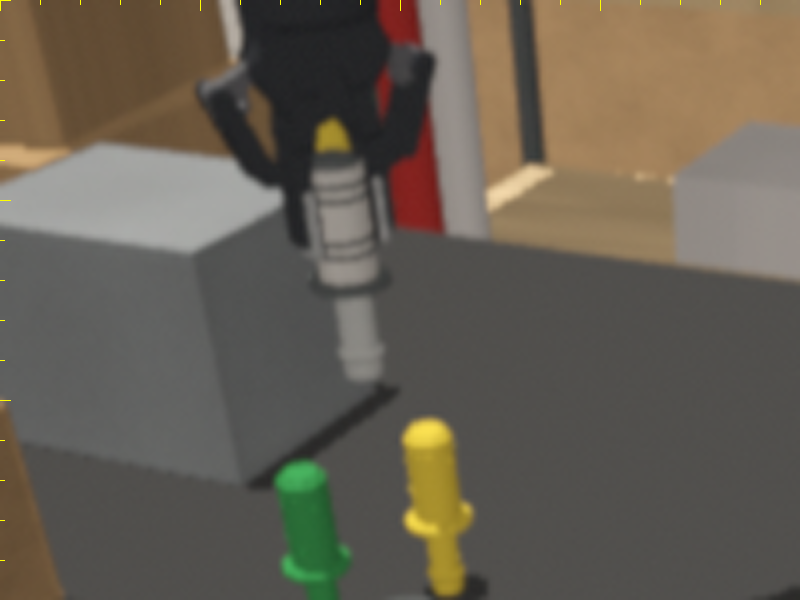

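The gun is out of the holster, gripped and upright; its nose is at about (182,110) in the scene. The rows can't tilt the tool directly, so I'll move along the lean azimuth and see whether the reach limit tilts it.

```bash
python3 -m crank '[[-0.5,-2.3,0,0],[-0.75,-3.5,0,0],[-0.75,-3.5,0,0],[-0.75,-3.5,0,0],[-0.75,-3.5,0,0],[-0.75,-3.5,0,0],[-0.75,-3.5,0,0],[-0.75,-3.5,0,0],[-0.75,-3.5,0,0],[-0.75,-3.5,0,0]]'
python3 -m crank '[[-0.75,-3.5,-2,0],[-0.75,-3.5,-3,0],[-0.75,-3.5,-3,0],[-0.75,-3.5,-3,0],[0,0,-3,0],[0,0,-2,0],[0,0,0,0]]'
python3 - <<'E'
from h import *
go([.86,.271,.5],-30)
E
```

```text
time: 13.47
tool_pos: [0.5749, 0.0614, 0.3022]
tool_rot: [0.001, 0.966, -0.257, -0.003]
contact_force: [0.2, -0.7, -3.0]
gripper_width: 0.381
time: 14.05
tool_pos: [0.6169, 0.1858, 0.4591]
tool_rot: [-0.001, 0.967, -0.257, 0.001]
contact_force: [0.5, 0.2, -2.8]
gripper_width: 0.384
t 14.05 tcp [616.9 185.8 459.1] yaw -29.74 z [ 0.003  0.    -1.   ] F [ 0.5  0.2 -2.8] M [-0.   -0.04  0.04] w 0.384 q [ 0.18  0.06  1.23 -0.    1.84  0.7 ]
shift cm [ 16.89 -19.46  -4.01]
turn units 0.04
```

```bash
python3 - <<'E'
from h import *
go([.69,.296,.5])
from plant import manip
T=Rq(manip.state()["tool_rot"]).as_matrix();print("radial dir in tool",T.T@[.954,.3,0])
E
```

```text
t 14.05 tcp [616.9 185.8 459.1] yaw -29.74 z [ 0.003  0.    -1.   ] F [ 0.5  0.2 -2.8] M [-0.   -0.04  0.04] w 0.384 q [ 0.18  0.06  1.23 -0.    1.84  0.7 ]
shift cm [  0.89 -13.2   -4.06]
radial dir in tool [ 0.67952339 -0.73372598  0.00318605]
```

```bash
python3 -m crank '[[0.2,-2.6,-0.8,0],[0.2,-2.6,-0.8,0],[0.2,-2.6,-0.8,0],[0.2,-2.6,-0.8,0],[0.2,-2.6,-0.8,0],[2.4,-2.6,0,0],[2.4,-2.6,0,0],[2.4,-2.6,0,0],[2.4,-2.6,0,0],[2.4,-2.6,0,0]]'
python3 -c "
from h import *
go()"
python3 -m crank '[[2.4,-2.6,0,0],[2.4,-2.6,0,0],[1.4,-1.5,0,0],[1.4,-1.5,0,0],[1.4,-1.5,0,0]]'
python3 -c "
from h import *
go()"
```

```text
time: 14.88
tool_pos: [0.8344, 0.3366, 0.4844]
tool_rot: [-0.002, 0.966, -0.257, 0.002]
contact_force: [8.8, 5.1, 74.5]
gripper_width: 0.382
t 14.88 tcp [834.4 336.6 484.4] yaw -29.84 z [ 0.005  0.003 -1.   ] F [ 8.8  5.1 74.5] M [-0.   -0.31 -0.04] w 0.382 q [0.3  0.92 0.05 0.   2.17 0.82]
time: 15.3
tool_pos: [0.8772, 0.3432, 0.4448]
tool_rot: [-0.023, 0.966, -0.257, 0.031]
contact_force: [-0.3, 0.1, -3.0]
gripper_width: 0.382
t 15.3 tcp [877.2 343.2 444.8] yaw -29.91 z [ 0.071  0.028 -0.997] F [-0.3  0.1 -3. ] M [-0.03  0.07  0.  ] w 0.382 q [0.29 0.96 0.06 0.01 2.05 0.82]
```

The reach limit does tilt the tool outward: it's now 4.4° the right way. The jolt at the limit was 74 N, so I'll go gently from here.

```bash
python3 -m crank '[[0.7,-0.75,0,0],[0.7,-0.75,0,0],[0.7,-0.75,0,0]]'
python3 -c "
from h import *
go()
from plant import manip
print(manip.state()['joint_pos'][2])"
```

```text
time: 15.55
tool_pos: [0.886, 0.3448, 0.4392]
tool_rot: [-0.029, 0.965, -0.257, 0.039]
contact_force: [-0.1, 1.1, -3.6]
gripper_width: 0.383
t 15.55 tcp [886.  344.8 439.2] yaw -29.93 z [ 0.09   0.035 -0.995] F [-0.1  1.1 -3.6] M [-0.06  0.13  0.03] w 0.383 q [0.29 0.97 0.06 0.01 2.02 0.82]
0.055102543309501366
```

```bash
python3 -m crank '[[1,-1.1,0,0],[1.4,-1.5,0,0],[1.7,-1.8,0,0],[1.7,-1.8,0,0],[1.7,-1.8,0,0],[1.4,-1.5,0,0],[1,-1.1,0,0]]'
python3 -c "
from h import *
go()
from plant import manip
print(manip.state()['joint_pos'][2])"
```

```text
time: 16.13
tool_pos: [0.9275, 0.3498, 0.4024]
tool_rot: [-0.051, 0.963, -0.256, 0.07]
contact_force: [0.6, -0.9, -3.3]
gripper_width: 0.382
t 16.13 tcp [927.5 349.8 402.4] yaw -30.25 z [ 0.16   0.063 -0.985] F [ 0.6 -0.9 -3.3] M [-0.04  0.17 -0.01] w 0.382 q [0.28 1.01 0.06 0.02 1.9  0.81]
0.05683872219702706
```

```bash
python3 - <<'E'
from h import *
t=load("top0");s=load("scene0")
crop(t,255,150,55,55,14,"tn");crop(s,232,200,62,52,12,"sn")
E
```

```text
(no output)
```

View pics/tn.png

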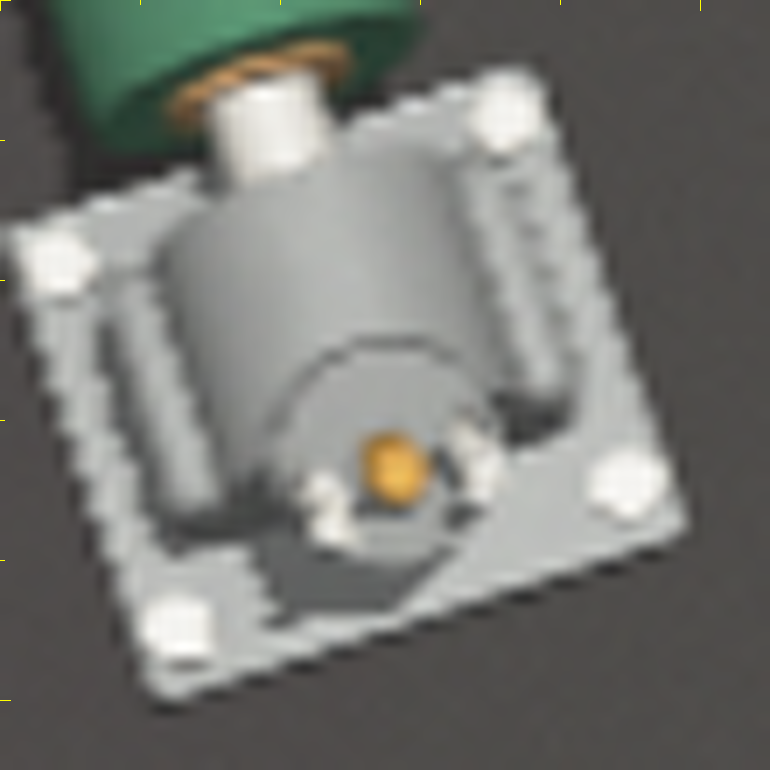

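View pics/sn.png

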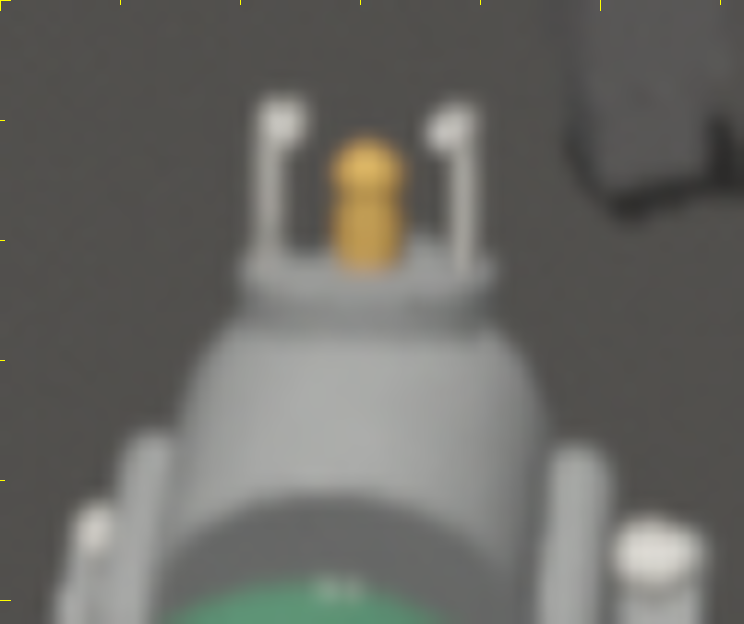

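```bash
python3 - <<'E'
from h import *
t=load("top0");s=load("scene0")
T=lambda u,v:(t,u/14+255-.5,v/14+150-.5)
S=lambda u,v:(s,u/12+232-.5,v/12+200-.5)
Q=[t.plane(*T(u,v)[1:],.012)[:2] for u,v in[(58,260),(505,112),(627,483),(178,627)]]
for a,b in[(3,0),(2,1),(1,0),(2,3)]:
    d=Q[b]-Q[a];print(np.round(np.linalg.norm(d)*1000,1),round(np.degrees(np.arctan2(d[1],d[0])),1))
print("screw mid",np.mean(Q,0))
for n,a,b in[("nip",(396,467),(367,170)),("clipLtop",(337,528),(453,128)),("clipRtop",(487,478),(282,120)),("clipL'",(325,490),(453,128)),("clipR'",(470,440),(282,120))]:
    print(n,tri([T(*a),S(*b)]))
E
```

```text
84.4 18.5
85.6 18.0
101.6 109.0
100.8 108.3
screw mid [0.65847511 0.01731497]
nip (array([0.61781162, 0.00454546, 0.10659793]), [[-0.1, 0.1], [-0.2, -0.0]])
clipLtop (array([0.60497763, 0.01582686, 0.11000284]), [[-0.1, 0.0], [-0.1, -0.0]])
clipRtop (array([ 0.61482156, -0.0132737 ,  0.11071129]), [[-0.2, 0.1], [-0.2, -0.0]])
clipL' (array([0.6113855 , 0.01837758, 0.11516745]), [[-0.2, 0.1], [-0.3, -0.0]])
clipR' (array([ 0.62128493, -0.00996607,  0.11608741]), [[-0.1, 0.1], [-0.2, -0.0]])
```

```bash
python3 -m crank '[[1.2,-0.9,0,0],[2,-1.45,0,0],[2.4,-1.7,0,0],[2.4,-1.7,0,0],[2.4,-1.7,0,0],[2.4,-1.7,0,0],[2.4,-1.7,0,0],[2,-1.45,0,0],[1.2,-0.9,0,0],[0,0,0,0]]'
python3 -c "
from h import *
go()
from plant import manip
print(manip.state()['joint_pos'][2])"
```

```text
time: 16.97
tool_pos: [0.9912, 0.3165, 0.3802]
tool_rot: [-0.087, 0.955, -0.255, 0.124]
contact_force: [-0.8, 0.2, -4.0]
gripper_width: 0.381
t 16.97 tcp [991.2 316.5 380.2] yaw -31.23 z [ 0.281  0.103 -0.954] F [-0.8  0.2 -4. ] M [-0.1   0.31 -0.06] w 0.381 q [0.23 1.04 0.06 0.04 1.74 0.76]
0.056355578519194434
```

```bash
python3 -m crank '[[1.2,-0.9,0,0],[2,-1.45,0,0],[2.4,-1.7,0,0],[2.4,-1.7,0,0],[2.4,-1.7,0,0],[2.0,-1.45,0,0],[1.2,-0.9,0,0],[0,0,0,0]]'
python3 -c "
from h import *
go()
from plant import manip
print(manip.state()['joint_pos'][2])"
```

```text
time: 17.63
tool_pos: [1.0283, 0.2948, 0.3831]
tool_rot: [-0.113, 0.946, -0.253, 0.166]
contact_force: [0.5, 0.2, -3.3]
gripper_width: 0.385
t 17.63 tcp [1028.3  294.8  383.1] yaw -32.33 z [ 0.371  0.13  -0.919] F [ 0.5  0.2 -3.3] M [-0.18  0.37 -0.  ] w 0.385 q [0.2  1.05 0.06 0.06 1.64 0.73]
0.05600287341682835
```

```bash
python3 -m crank '[[1.2,-0.7,0,0],[2,-1,0,0],[1.8,-0.8,0,0],[0,0,0,0],[0,0,0,0]]'
python3 -c "
from h import *
go([.7,.1,.35])
from plant import manip
print(manip.state()['joint_pos'][2],manip.state()['tool_rot'])"
```

```text
time: 18.05
tool_pos: [1.0407, 0.2797, 0.3871]
tool_rot: [-0.121, 0.943, -0.253, 0.179]
contact_force: [0.5, 0.4, -3.6]
gripper_width: 0.381
t 18.05 tcp [1040.7  279.7  387.1] yaw -32.76 z [ 0.399  0.138 -0.906] F [ 0.5  0.4 -3.6] M [-0.17  0.4   0.04] w 0.381 q [0.18 1.05 0.06 0.07 1.61 0.72]
shift cm [-19.21  31.08 -12.72]
0.055954258129652365 [-0.12104825  0.94306577 -0.25262592  0.17931655]
```

```bash
python3 -m crank '[[-0.6,1,-0.4,0],[-1,1.7,-0.7,0],[0,0,0,0]]'
python3 -c "
from h import *
go([.529,-.026,.305])"
```

```text
time: 18.3
tool_pos: [1.0066, 0.2634, 0.3715]
tool_rot: [-0.117, 0.945, -0.253, 0.17]
contact_force: [0.2, 0.3, -7.4]
gripper_width: 0.382
t 18.3 tcp [1006.6  263.4  371.5] yaw -32.48 z [ 0.381  0.134 -0.915] F [ 0.2  0.3 -7.4] M [-0.23  0.57  0.01] w 0.382 q [0.17 0.84 0.41 0.07 1.49 0.7 ]
shift cm [-25.63  47.44 -15.98]
```

```bash
python3 -m crank '[[-1.3,2.4,-0.8,0],[-1.6,3,-1,0],[-1.6,3,-1,0],[-1.6,3,-1,0],[-1.6,3,-1,0],[-1.6,3,-1,0],[-1.6,3,-1,0],[-1,1.8,-0.6,0],[0,0,0,0],[0,0,0,0]]'
python3 -c "
from h import *
go([.529,-.026,.305])"
```

```text
time: 19.13
tool_pos: [0.7895, 0.1289, 0.3491]
tool_rot: [-0.122, 0.943, -0.252, 0.18]
contact_force: [-0.0, 0.0, -3.1]
gripper_width: 0.384
t 19.13 tcp [789.5 128.9 349.1] yaw -32.76 z [ 0.401  0.138 -0.905] F [-0.   0.  -3.1] M [-0.13  0.38  0.04] w 0.384 q [0.02 0.15 1.36 0.14 1.22 0.53]
shift cm [-14.22  25.72  -8.6 ]
```

The tilt holds at 25.1°, azimuth 19°. Continuing to the hover point.

```bash
python3 -m crank '[[-0.8,1.5,-0.5,0],[-1.7,3.1,-1,0],[-1.7,3.1,-1,0],[-1.7,3.1,-1,0],[-1.7,3.1,-1,0],[-1.7,3.1,-1,0],[-1.7,3.1,-1,0],[-1.7,3.1,-1,0],[-1.3,2.3,-0.8,0],[0,0,0,0]]'
python3 - <<'E'
from h import *
go([.529,-.026,.305])
c=grab("wrist","w7");cv2.imwrite("pics/w7.png",c.img[:,:,::-1])
c=grab("scene","s7");crop(c,180,100,160,140,5,"s7")
E
```

```text
time: 19.97
tool_pos: [0.5314, -0.0265, 0.3031]
tool_rot: [-0.12, 0.943, -0.253, 0.18]
contact_force: [0.5, -0.1, -3.8]
gripper_width: 0.386
t 19.97 tcp [531.4 -26.5 303.1] yaw -32.79 z [ 0.4    0.135 -0.906] F [ 0.5 -0.1 -3.8] M [-0.09  0.43  0.02] w 0.386 q [-0.33 -0.48  1.99  0.27  1.29  0.16]
shift cm [-0.17  0.   -0.26]
```

View pics/w7.png

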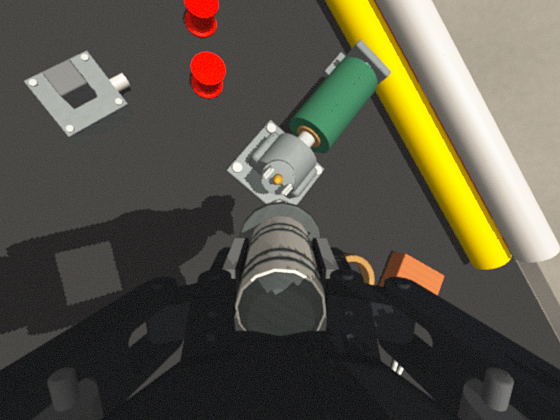

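View pics/s7.png

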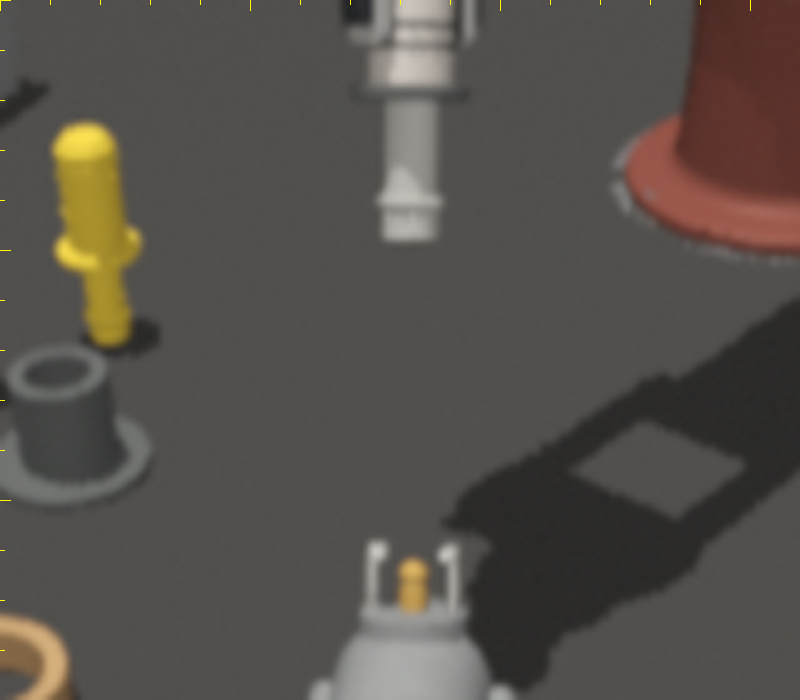

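In the wrist view the nipple is at (278,180) between the clips at (268,174) and (286,189), looking nearly along its axis. In the scene crop the gun's nose is at (408,235) over the nipple at (412,585), both parallel.

```bash
python3 - <<'E'
from h import *
c=load("w7");crop(c,240,145,75,60,10,"w7c")
c=load("s7");crop(c,235,90,60,140,5,"s7c")
E
```

```text
(no output)
```

View pics/w7c.png

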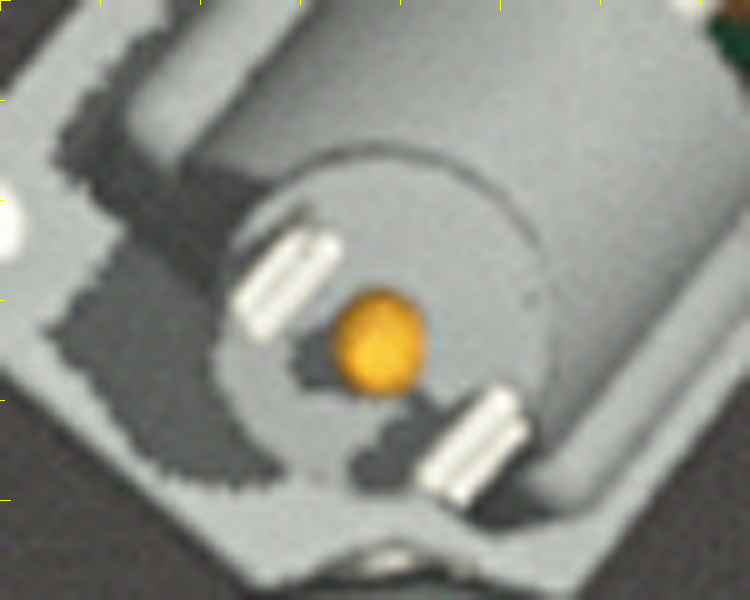

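```bash
python3 - <<'E'
from h import *
from plant import manip
st=manip.state();TR=Rq(st["tool_rot"]).as_matrix();p=np.array(st["tool_pos"])
t=load("top0");s=load("scene0");w=load("w7")
print("cam in tool",TR.T@(w.p-p)*1000, "view dir",TR.T@(-w.R[:,2]))
T=lambda u,v:(t,u/14+255-.5,v/14+150-.5)
S=lambda u,v:(s,u/12+232-.5,v/12+200-.5)
W=lambda u,v:(w,u/10+240-.5,v/10+145-.5)
n=-TR[:,2]
def show(name,obs):
    P,r=tri(obs);print(name,np.round(P*1000,1),"tool",np.round(TR.T@(P-p)*1000,1),r)
show("nip",[T(396,467),S(367,170),W(380,343)])
show("nip ws",[S(367,170),W(380,343)])
show("nip tw",[T(396,467),W(380,343)])
show("seat tw",[T(388,451),W(381,320)])
show("clip mid ws",[S(367.5,124),W(380,363)])
show("clipL ws",[S(453,128),W(287,280)])
show("clipR ws",[S(282,120),W(472,445)])
d=(lambda a,b:b-a)(tri([S(282,120),W(472,445)])[0],tri([S(453,128),W(287,280)])[0]);print("clip y",d*1000,np.degrees(np.arctan2(d[1],d[0])))
E
```

```text
cam in tool [  -1.67101211  -62.46424295 -142.43022094] view dir [-0.00165955  0.26174134  0.96513663]
nip [617.1   4.6 105.9] tool [ -4.4   2.5 217.4] [[-0.2, 0.4], [0.0, 0.1], [0.9, -0.1]]
nip ws [616.3   4.7 105.5] tool [ -5.1   2.9 217.5] [[0.2, 0.0], [0.3, 0.2]]
nip tw [621.8   4.7  87.9] tool [ -5.6   6.1 235.6] [[-0.1, -0.0], [0.1, 0.2]]
seat tw [627.7   6.9  75.4] tool [ -5.5   5.8 249.6] [[-0.2, -0.0], [0.2, 0.4]]
clip mid ws [612.5   3.  112.6] tool [ -5.3   3.7 209.3] [[0.1, 0.0], [0.1, 0.1]]
clipL ws [607.9  17.5 112.5] tool [-16.6  -6.5 209.5] [[0.0, 0.0], [0.1, 0.1]]
clipR ws [617.1 -11.4 112.7] tool [  6.   13.9 209. ] [[0.1, 0.0], [0.1, 0.1]]
clip y [-9.20221837 28.96591831 -0.25511798] 107.62459633920001
```

```bash
python3 - <<'E'
from h import *
from plant import manip
st=manip.state();TR=Rq(st["tool_rot"]).as_matrix();p=np.array(st["tool_pos"])
s=load("s7");w=load("w7")
im=cv2.resize(w.img[190:350,220:345,::-1],None,fx=5,fy=5,interpolation=cv2.INTER_CUBIC)
def circ(img,c,o,k,z,r,col):
    L=[]
    for a in np.linspace(0,2*np.pi,73):
        q=c.proj(p+TR@np.array([r*np.cos(a),r*np.sin(a),z]));L.append((q+.5-o)*k)
    cv2.polylines(img,[np.int32(L)],False,col,1)
for z,r in[(-.0537,.017),(.0163,.024)]: circ(im,w,[220,190],5,z,r,(0,255,0))
cv2.imwrite("pics/w7g.png",im)
im=cv2.resize(s.img[90:240,235:295,::-1],None,fx=5,fy=5,interpolation=cv2.INTER_CUBIC)
for z,r in[(.0773,.0115),(.0638,.014),(.0163,.024),(.2364,.023),(.2364,.0)]: circ(im,s,[235,90],5,z,r,(0,255,0))
cv2.imwrite("pics/s7g.png",im)
q=w.plane
d=w.ray(381/10+240-.5,320/10+145-.5);dt=TR.T@d;ct=TR.T@(w.p-p)
for z in(.232,.236,.240):print(z,np.round((ct+dt*(z-ct[2])/dt[2])*1000,1))
E
```

```text
0.232 [ -5.5   2.2 232. ]
0.236 [ -5.5   2.9 236. ]
0.24 [ -5.6   3.6 240. ]
```

View pics/w7g.png

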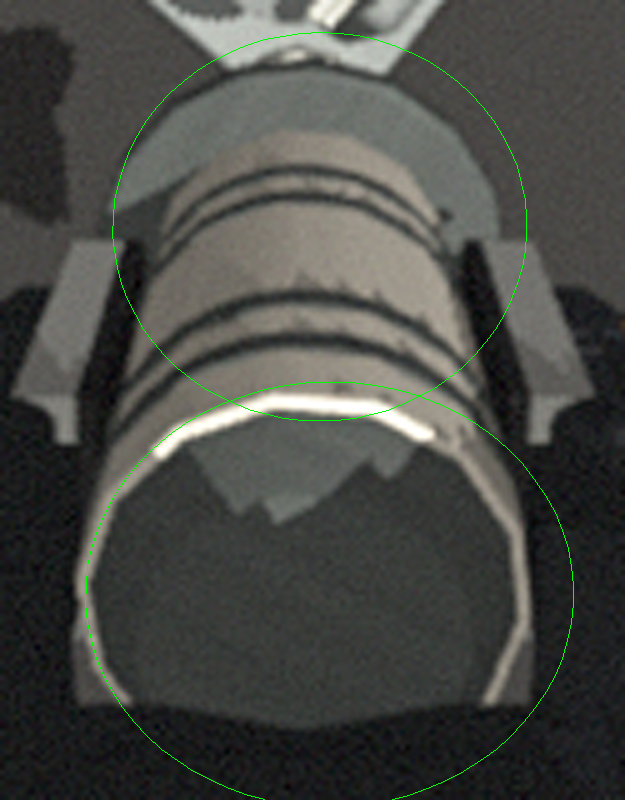

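View pics/s7g.png

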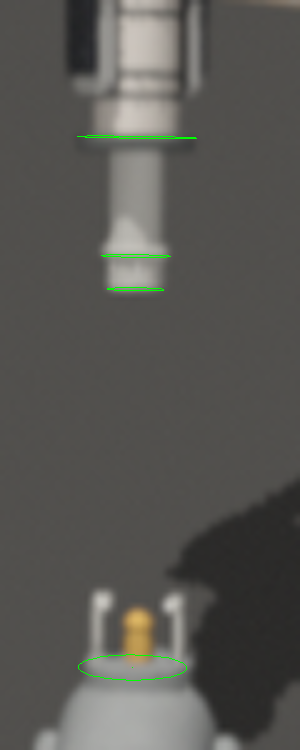

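```bash
python3 - <<'E'
from h import *
from plant import manip
st=manip.state();TR=Rq(st["tool_rot"]).as_matrix();p=np.array(st["tool_pos"]);w=load("w7")
def ext(z,r,d=(0,0)):
    L=np.array([(w.proj(p+TR@np.array([d[0]+r*np.cos(a),d[1]+r*np.sin(a),z]))+.5-[220,190])*5 for a in np.linspace(0,6.283,181)])
    return np.round([L[:,0].min(),L[:,0].max(),L[:,1].min()])
print("obs rim 80 525 393; flange 108 500 68")
for dz in(0,.003,.006):
  for d in [(0,0),(-.0017,0),(-.0017,.003)]:
    print(dz,d,"rim",ext(-.0477+dz,.017,d),"top",ext(-.0537+dz,.017,d),"flange",ext(.0163+dz,.024,d))
E
```

```text
obs rim 80 525 393; flange 108 500 68
0 (0, 0) rim [ 98. 559. 343.] top [ 86. 574. 382.] flange [113. 527.  33.]
0 (-0.0017, 0) rim [ 74. 536. 343.] top [ 61. 549. 382.] flange [ 98. 512.  33.]
0 (-0.0017, 0.003) rim [ 76. 534. 381.] top [ 63. 547. 423.] flange [ 99. 511.  59.]
0.003 (0, 0) rim [103. 553. 324.] top [ 92. 566. 362.] flange [116. 523.  27.]
0.003 (-0.0017, 0) rim [ 81. 530. 324.] top [ 68. 542. 362.] flange [102. 509.  27.]
0.003 (-0.0017, 0.003) rim [ 82. 528. 362.] top [ 70. 541. 401.] flange [103. 508.  52.]
0.006 (0, 0) rim [108. 546. 307.] top [ 98. 559. 343.] flange [119. 520.  21.]
0.006 (-0.0017, 0) rim [ 86. 524. 307.] top [ 74. 536. 343.] flange [105. 505.  21.]
0.006 (-0.0017, 0.003) rim [ 88. 523. 344.] top [ 76. 534. 381.] flange [106. 505.  46.]
```

```bash
python3 - <<'E'
from h import *
from plant import manip
def tl(yaw): 
    a=np.radians(yaw);x=np.array([np.cos(a),np.sin(a),0]);z=np.array([0,0,-1.]);return np.c_[x,np.cross(z,x),z]
for n,p,y in[("w1",[463.3,-3.1,200.3],41.08),("w2",[471.9,224.7,129],5.03),("w4",[473.4,224.8,212.4],4.99),("w5",[472.2,-271.1,223.1],-29.84)]:
    w=load(n);T=tl(y);print(n,np.round(T.T@(w.p*1000-p),1),np.round(R.from_matrix(T.T@w.R).as_rotvec(degrees=True),1))
st=manip.state();TR=Rq(st["tool_rot"]).as_matrix();w=load("w7")
print("w7",np.round(TR.T@(w.p-st["tool_pos"])*1000,1),np.round(R.from_matrix(TR.T@w.R).as_rotvec(degrees=True),1))
E
```

```text
w1 [  -0.5  -65.4 -142.5] [165.    0.3  -0. ]
w2 [  -0.7  -66.2 -142.4] [164.9  -0.2   0. ]
w4 [  -1.4  -64.7 -142.6] [ 1.651e+02  1.000e-01 -6.000e-01]
w5 [  -0.5  -64.8 -142.5] [165.    0.   -0.2]
w7 [  -1.7  -62.5 -142.4] [1.648e+02 1.000e-01 1.000e-01]
```

```bash
python3 -m crank '[[-0.5,0.3,2,0],[0,0,2,0],[0,0,0,0],[0,0,0,0],[0,0,0,0]]' >/dev/null
python3 - <<'E'
from h import *
from plant import manip
w=grab("wrist","w8");s=grab("scene","s8")
st=manip.state();TR=Rq(st["tool_rot"]).as_matrix();p=np.array(st["tool_pos"])
np.savez("pics/st8.npz",TR=TR,p=p)
go()
print(np.round(TR.T@(w.p-p)*1000,1))
crop(w,215,160,130,190,4,"w8a");crop(w,235,150,80,60,10,"w8c");crop(s,230,130,65,90,8,"s8c")
E
```

```text
t 20.58 tcp [544.8 -19.1 266. ] yaw -32.68 z [ 0.402  0.138 -0.905] F [-0.3 -0.4 -3.4] M [-0.15  0.49 -0.  ] w 0.384 q [-0.3  -0.43  2.02  0.27  1.2   0.17]
[  -0.2  -64.9 -142.3]
```

View pics/w8c.png

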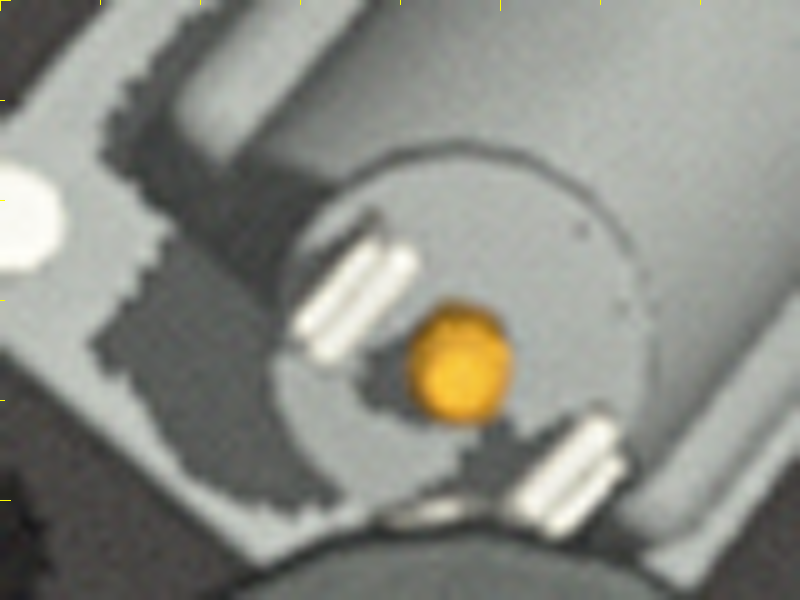

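View pics/w8a.png

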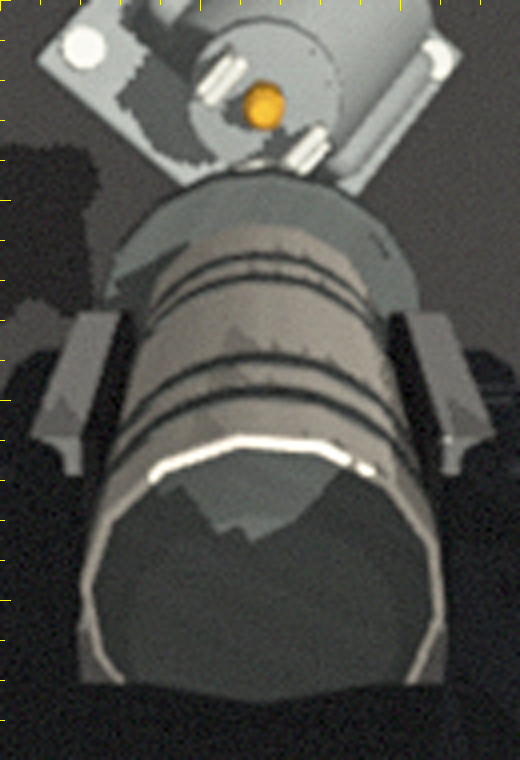

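View pics/s8c.png

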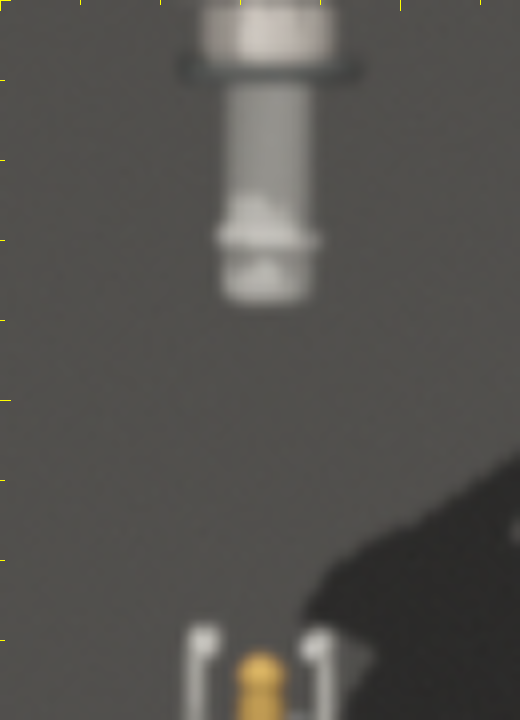

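```bash
cat > m8.py <<'E'
from h import *
S8=np.load("pics/st8.npz");TR=S8["TR"];p=S8["p"];w=load("w8");s=load("s8")
p=w.p-TR@np.array([-.0005,-.0652,-.1425])
E
python3 - <<'E'
from m8 import *
def ext(z,r,d=(0,0)):
    L=np.array([(w.proj(p+TR@np.array([d[0]+r*np.cos(a),d[1]+r*np.sin(a),z]))+.5-[215,160])*4 for a in np.linspace(0,6.283,181)])
    return np.round([L[:,0].min(),L[:,0].max(),L[:,1].min()],1)
print("obs rim 82 440 437; flange 103 420 170")
for dz in(0,.003):
  for d in [(0,0),(0,.003)]:
    print(dz,d,"rim",ext(-.0477+dz,.017,d),"flange",ext(.0163+dz,.024,d))
W=lambda u,v:(w,u/10+235-.5,v/10+150-.5)
S=lambda u,v:(s,u/8+230-.5,v/8+130-.5)
def show(name,obs):
    P,r=tri(obs);print(name,np.round(P*1000,1),"tool",np.round(TR.T@(P-p)*1000,1),r)
show("nip",[W(462,364),S(262,672)]);show("clipmid",[W(462.5,386),S(261,641)])
show("clipL",[W(355,298),S(318,645)]);show("clipR",[W(570,475),S(205,640)])
for z in(.069,.072,.0773):
  print(z,"nose pred scene",(s.proj(p+TR@[0,0,z])+.5-[230,130])*8)
print("collar",(s.proj(p+TR@[0,0,.0773-.0135])+.5-[230,130])*8)
d=w.ray(460/10+235-.5,(345)/10+150-.5);dt=TR.T@d;ct=TR.T@(w.p-p)
for z in(.190,.195,.2,.205):print("seat",z,np.round((ct+dt*(z-ct[2])/dt[2])*1000,1))
E
```

```text
obs rim 82 440 437; flange 103 420 170
0 (0, 0) rim [ 84.8 451.8 425.5] flange [101.4 431.4 168.7]
0 (0, 0.003) rim [ 86.  450.4 456. ] flange [102.2 430.6 189.3]
0.003 (0, 0) rim [ 89.4 446.9 410.3] flange [104.2 428.6 163.4]
0.003 (0, 0.003) rim [ 90.6 445.6 440.1] flange [104.9 427.8 183.7]
nip [616.3   5.  106. ] tool [  0.2  -0.3 176.6] [[0.2, 0.2], [0.1, 0.0]]
clipmid [612.7   3.2 113.3] tool [  0.2   0.4 168.3] [[0.2, 0.1], [0.1, 0.0]]
clipL [607.7  17.5 112.4] tool [-11.5  -9.2 169.1] [[0.1, 0.1], [0.1, 0.0]]
clipR [617.8 -11.  113.4] tool [ 11.8  10.1 168.3] [[-0.0, -0.0], [-0.0, -0.0]]
0.069 nose pred scene [266.02140725 266.52931367]
0.072 nose pred scene [265.93429393 278.08670327]
0.0773 nose pred scene [265.78067072 298.4680118 ]
collar [266.17267292 246.46078173]
seat 0.19 [ -0.2  -0.  190. ]
seat 0.195 [ -0.2   0.9 195. ]
seat 0.2 [ -0.2   1.9 200. ]
seat 0.205 [-2.00e-01  2.90e+00  2.05e+02]
```

The gun and nipple axes agree to about 0.7 mm in tool x and under 0.5 mm in tool y. I'll correct that and go down along the axis.

```bash
python3 -m crank '[[0.07,0,0.5,0],[0,0,1.5,0],[0,0,2,0],[0,0,2,0],[0,0,1,0],[0,0,0.5,0],[0,0,0.3,0],[0,0,0,0],[0,0,0,0]]'
python3 - <<'E'
from h import *
from plant import manip
w=grab("wrist","w9");s=grab("scene","s9")
go()
st=manip.state();np.savez("pics/st9.npz",TR=Rq(st["tool_rot"]).as_matrix(),p=st["tool_pos"])
crop(s,235,170,55,65,11,"s9c");crop(w,215,150,130,100,6,"w9c")
E
```

```text
time: 21.33
tool_pos: [0.5759, -0.0089, 0.1945]
tool_rot: [-0.121, 0.943, -0.252, 0.18]
contact_force: [-0.1, 0.5, -3.9]
gripper_width: 0.384
t 21.43 tcp [576.   -9.  194.8] yaw -32.72 z [ 0.401  0.138 -0.906] F [-0.   0.2 -3.5] M [-0.15  0.45 -0.05] w 0.384 q [-0.26 -0.3   2.04  0.28  1.05  0.16]
```

View pics/s9c.png

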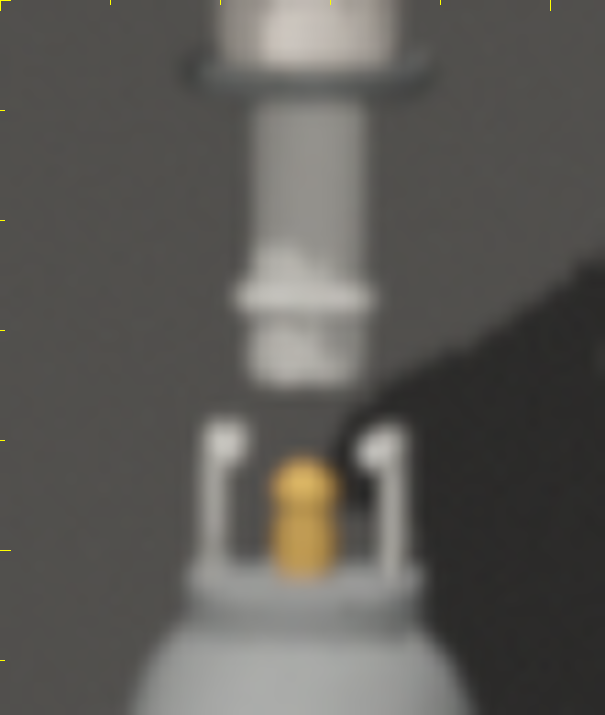

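View pics/w9c.png

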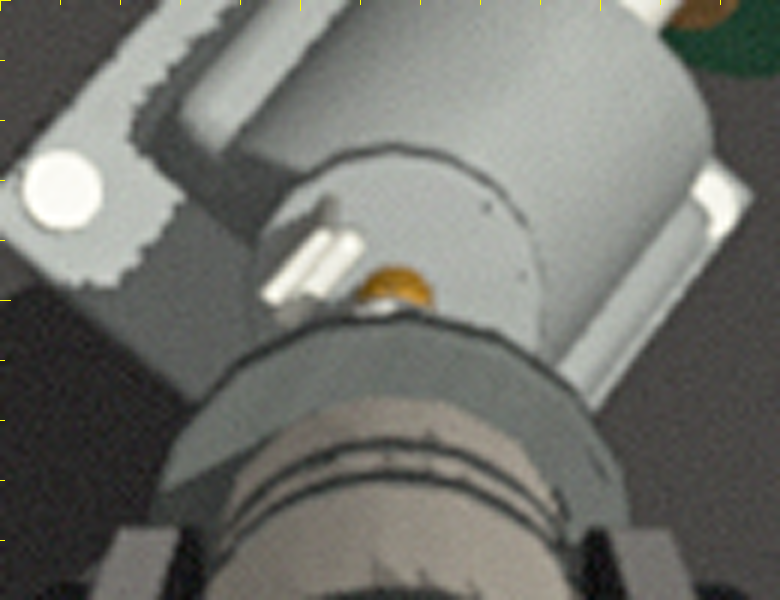

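```bash
python3 -m crank '[[0.05,0,0.3,0],[0,0,0.3,0],[0,0,0.2,0],[0,0,0.2,0],[0,0,0,0]]'
python3 -c "
from h import *
go()"
python3 -m crank '[[0,0,0.2,0],[0,0,0.2,0],[0,0,0,0]]'
python3 - <<'E'
from h import *
go()
from plant import manip
s=grab("scene","s10")
crop(s,235,170,55,65,11,"s10c")
E
```

```text
time: 21.85
tool_pos: [0.5796, -0.0075, 0.1835]
tool_rot: [-0.121, 0.943, -0.252, 0.179]
contact_force: [0.0, -0.5, -2.5]
gripper_width: 0.383
t 21.85 tcp [579.6  -7.5 183.5] yaw -32.68 z [ 0.398  0.138 -0.907] F [ 0.  -0.5 -2.5] M [-0.14  0.4   0.06] w 0.383 q [-0.26 -0.27  2.04  0.28  1.03  0.16]
time: 22.1
tool_pos: [0.5814, -0.007, 0.1802]
tool_rot: [-0.121, 0.943, -0.252, 0.179]
contact_force: [0.5, 0.1, -3.4]
gripper_width: 0.386
t 22.1 tcp [581.4  -7.  180.2] yaw -32.69 z [ 0.399  0.138 -0.907] F [ 0.5  0.1 -3.4] M [-0.24  0.41 -0.05] w 0.386 q [-0.25 -0.27  2.04  0.28  1.02  0.16]
```

View pics/s10c.png

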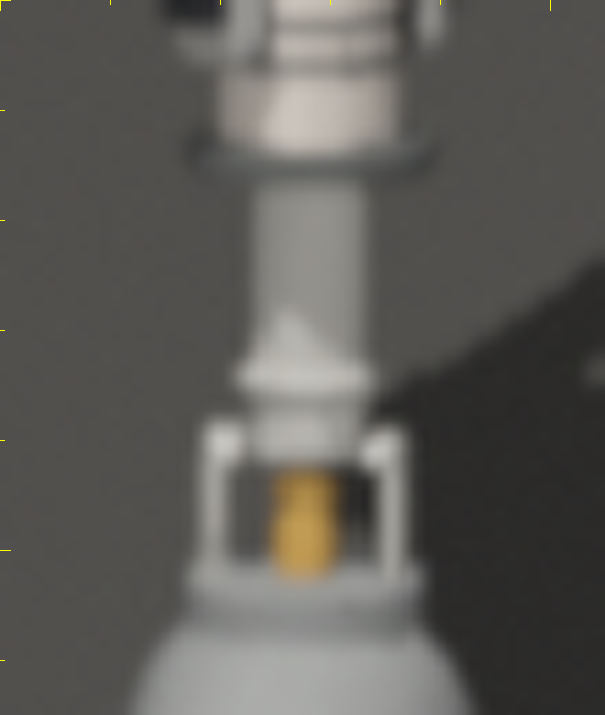

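```bash
python3 -m crank '[[0,0,0.2,0],[0,0,0.2,0],[0,0,0,0]]'
python3 -c "
from h import *
go()"
python3 -m crank '[[0,0,0.2,0],[0,0,0.2,0],[0,0,0,0]]'
python3 - <<'E'
from h import *
go()
s=grab("scene","s11")
crop(s,235,170,55,65,11,"s11c")
E
```

```text
time: 22.4
tool_pos: [0.583, -0.0064, 0.1766]
tool_rot: [-0.121, 0.943, -0.252, 0.179]
contact_force: [-0.4, 0.2, -4.2]
gripper_width: 0.384
t 22.4 tcp [583.   -6.4 176.6] yaw -32.69 z [ 0.399  0.138 -0.907] F [-0.4  0.2 -4.2] M [-0.22  0.38 -0.03] w 0.384 q [-0.25 -0.26  2.04  0.28  1.01  0.16]
time: 22.65
tool_pos: [0.5846, -0.0059, 0.1729]
tool_rot: [-0.121, 0.943, -0.252, 0.179]
contact_force: [0.6, -0.4, -2.9]
gripper_width: 0.384
t 22.65 tcp [584.6  -5.9 172.9] yaw -32.69 z [ 0.399  0.138 -0.907] F [ 0.6 -0.4 -2.9] M [-0.22  0.39 -0.05] w 0.384 q [-0.25 -0.25  2.04  0.28  1.    0.16]
```

View pics/s11c.png

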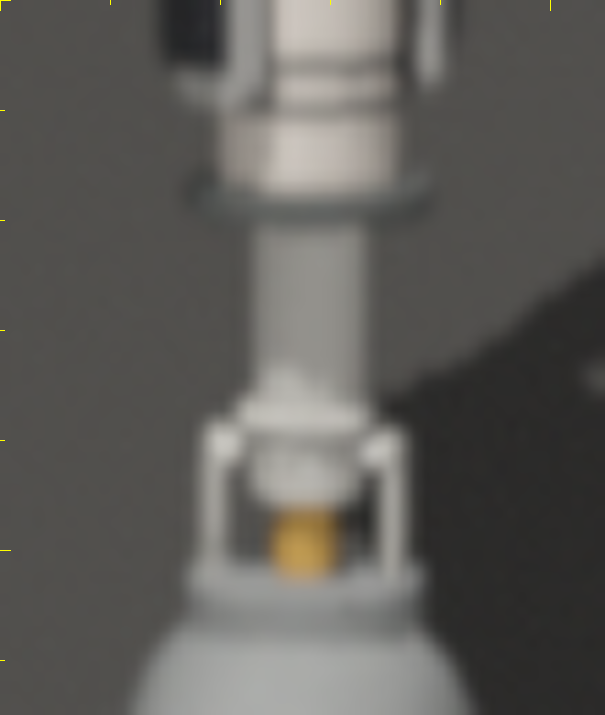

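```bash
python3 -m crank '[[0,0,0.2,0],[0,0,0.15,0],[0,0,0,0]]'
python3 -c "
from h import *
go()"
python3 -m crank '[[0,0,0.15,0],[0,0,0.15,0],[0,0,0,0]]'
python3 -c "
from h import *
go()"
```

```text
time: 22.95
tool_pos: [0.5863, -0.0055, 0.1707]
tool_rot: [-0.121, 0.943, -0.252, 0.18]
contact_force: [-1.6, 0.1, -0.6]
gripper_width: 0.383
t 22.95 tcp [586.3  -5.5 170.7] yaw -32.69 z [ 0.4    0.138 -0.906] F [-1.6  0.1 -0.6] M [-0.23  0.46 -0.  ] w 0.383 q [-0.25 -0.24  2.04  0.28  1.    0.16]
time: 23.2
tool_pos: [0.5878, -0.0053, 0.1697]
tool_rot: [-0.121, 0.943, -0.252, 0.18]
contact_force: [-6.6, -1.0, 5.6]
gripper_width: 0.381
t 23.2 tcp [587.8  -5.3 169.7] yaw -32.66 z [ 0.4    0.138 -0.906] F [-6.6 -1.   5.6] M [-0.1   0.99  0.11] w 0.381 q [-0.25 -0.24  2.04  0.28  0.99  0.16]
```

Contact force is building almost purely along the nipple axis, about 11 N, with 2 N sideways. Pushing on.

```bash
python3 -m crank '[[0,0,0.15,0],[0,0,0.15,0],[0,0,0,0]]'
python3 -c "
from h import *
go()"
python3 -m crank '[[0,0,0.15,0],[0,0,0.15,0],[0,0,0,0]]'
python3 - <<'E'
from h import *
go()
s=grab("scene","s12")
crop(s,235,170,55,65,11,"s12c")
E
```

```text
time: 23.45
tool_pos: [0.5896, -0.0048, 0.1661]
tool_rot: [-0.121, 0.943, -0.252, 0.181]
contact_force: [3.0, 0.2, -3.6]
gripper_width: 0.385
t 23.45 tcp [589.6  -4.8 166.1] yaw -32.76 z [ 0.402  0.138 -0.905] F [ 3.   0.2 -3.6] M [-0.13 -0.34 -0.1 ] w 0.385 q [-0.25 -0.23  2.04  0.28  0.98  0.16]
time: 23.7
tool_pos: [0.5908, -0.0044, 0.1634]
tool_rot: [-0.121, 0.943, -0.252, 0.181]
contact_force: [-0.1, -1.8, 4.6]
gripper_width: 0.384
t 23.7 tcp [590.8  -4.4 163.4] yaw -32.74 z [ 0.402  0.138 -0.905] F [-0.1 -1.8  4.6] M [-0.06 -0.2  -0.02] w 0.384 q [-0.24 -0.23  2.04  0.28  0.98  0.16]
```

View pics/s12c.png

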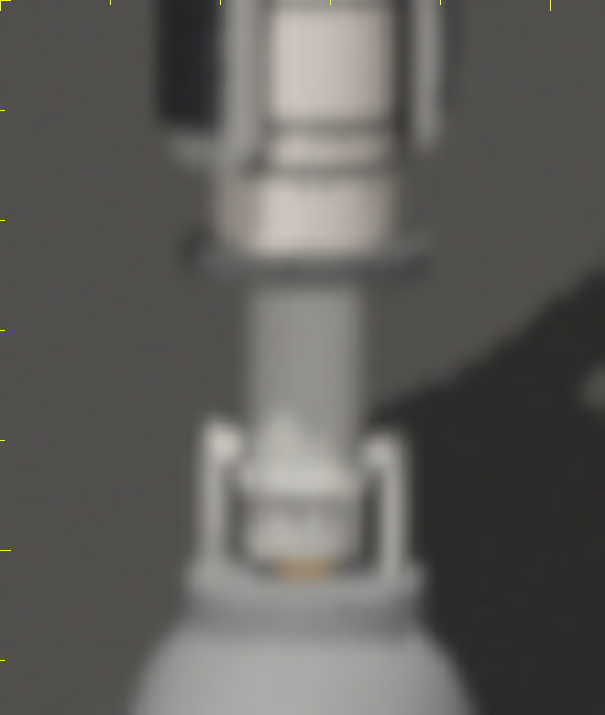

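The collar is past the clips: it sits below both noses and the push has dropped. A sliver of brass still shows at (303,567), so there are a few millimetres to go.

```bash
python3 -m crank '[[0,0,0.15,0],[0,0,0.15,0],[0,0,0,0]]'
python3 -c "
from h import *
go()"
python3 -m crank '[[0,0,0.12,0],[0,0,0,0]]'
python3 - <<'E'
from h import *
go()
s=grab("scene","s13")
crop(s,235,170,55,65,11,"s13c")
E
```

```text
time: 24.0
tool_pos: [0.5919, -0.004, 0.1608]
tool_rot: [-0.121, 0.943, -0.252, 0.181]
contact_force: [-0.5, -1.4, 5.9]
gripper_width: 0.383
t 24.0 tcp [591.9  -4.  160.8] yaw -32.74 z [ 0.402  0.138 -0.905] F [-0.5 -1.4  5.9] M [-0.01 -0.26 -0.03] w 0.383 q [-0.24 -0.22  2.03  0.28  0.97  0.16]
time: 24.17
tool_pos: [0.5924, -0.0039, 0.1598]
tool_rot: [-0.121, 0.943, -0.252, 0.181]
contact_force: [-1.9, -0.4, 7.1]
gripper_width: 0.38
t 24.17 tcp [592.4  -3.9 159.8] yaw -32.73 z [ 0.402  0.138 -0.905] F [-1.9 -0.4  7.1] M [-0.05 -0.21 -0.12] w 0.38 q [-0.24 -0.22  2.03  0.28  0.97  0.16]
```

View pics/s13c.png

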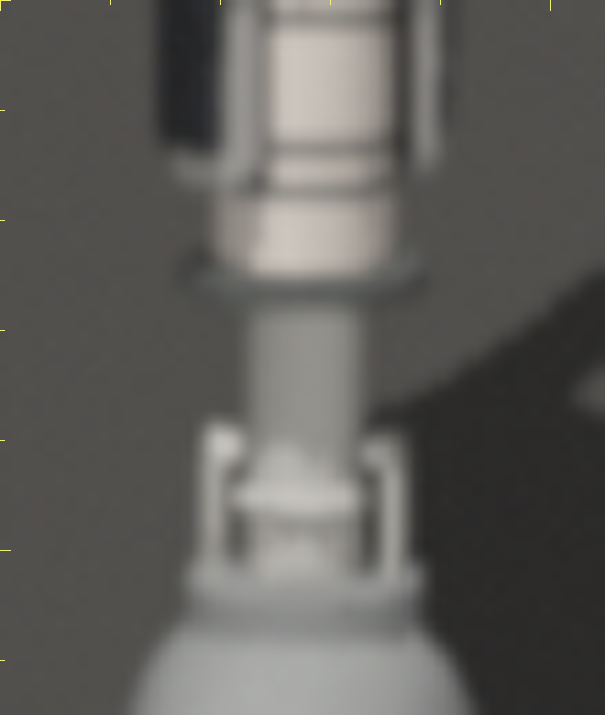

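```bash
python3 -m crank '[[0,0,0.1,0],[0,0,0,0]]'
python3 -m crank '[[0,0,0.1,0],[0,0,0,0]]'
python3 -m crank '[[0,0,0.1,0],[0,0,0,0]]'
python3 -c "
from h import *
go()"
```

```text
time: 24.38
tool_pos: [0.5927, -0.0038, 0.1595]
tool_rot: [-0.121, 0.943, -0.252, 0.181]
contact_force: [-4.3, -1.2, 9.0]
gripper_width: 0.388
time: 24.55
tool_pos: [0.593, -0.0037, 0.1595]
tool_rot: [-0.121, 0.943, -0.252, 0.18]
contact_force: [-10.3, -1.4, 15.8]
gripper_width: 0.386
time: 24.72
tool_pos: [0.5932, -0.0035, 0.1596]
tool_rot: [-0.121, 0.943, -0.251, 0.18]
contact_force: [-15.2, -1.5, 20.7]
gripper_width: 0.379
t 24.72 tcp [593.2  -3.5 159.6] yaw -32.61 z [ 0.4    0.138 -0.906] F [-15.2  -1.5  20.7] M [0.14 1.4  0.3 ] w 0.379 q [-0.24 -0.21  2.03  0.28  0.97  0.16]
```

```bash
python3 -m crank '[[0,0,0,0],[0,0,0,0],[0,0,0,0]]'
python3 - <<'E'
from h import *
go()
s=grab("scene","s14");t=grab("top","t14");w=grab("wrist","w14")
crop(s,235,170,55,65,9,"s14c")
a=cv2.imread("pics/s14c.png");b=cv2.resize(s.img[:,:,::-1],(0,0),fx=.5,fy=.5);c=cv2.resize(t.img[:,:,::-1],(0,0),fx=.5,fy=.5)
r=np.zeros((585,280,3),np.uint8);r[:210]=b;r[215:425]=c
cv2.imwrite("pics/f14.png",np.hstack([a,r]));cv2.imwrite("pics/w14.png",w.img[:,:,::-1])
E
```

```text
time: 24.97
tool_pos: [0.5932, -0.0035, 0.1596]
tool_rot: [-0.121, 0.943, -0.251, 0.18]
contact_force: [-15.3, -2.5, 20.6]
gripper_width: 0.385
t 24.97 tcp [593.2  -3.5 159.6] yaw -32.62 z [ 0.401  0.138 -0.906] F [-15.3  -2.5  20.6] M [0.17 1.36 0.18] w 0.385 q [-0.24 -0.21  2.03  0.28  0.97  0.16]
```

View pics/f14.png

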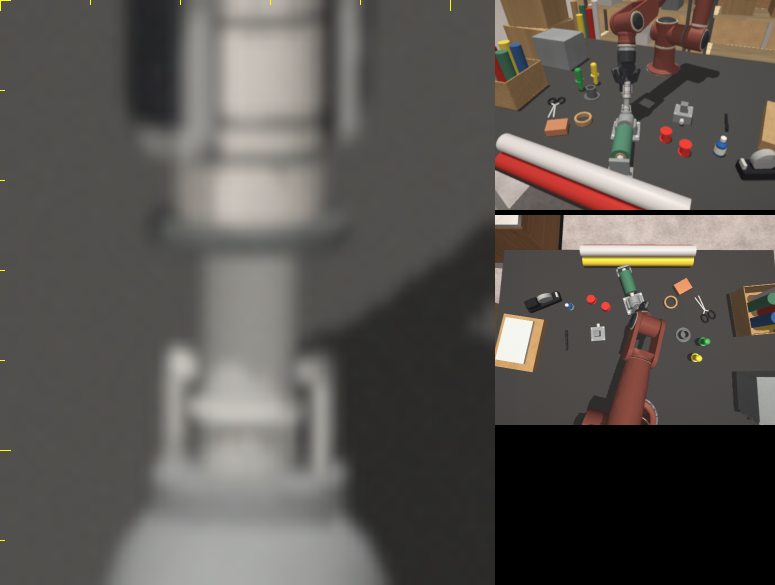

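View pics/w14.png

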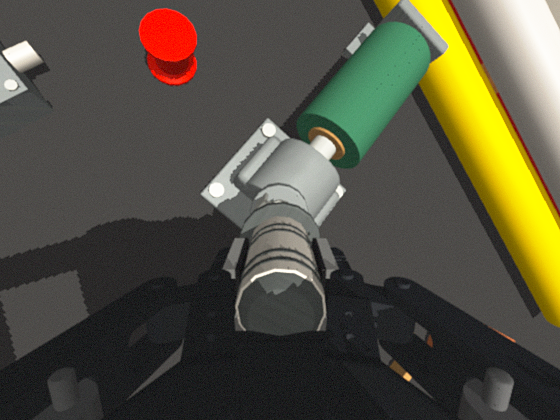

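```bash
python3 -c "
from h import *
go()
from plant import manip
print(manip.job_done())"
```

```text
t 25.12 tcp [593.2  -3.6 159.5] yaw -32.62 z [ 0.401  0.138 -0.906] F [-15.5  -2.4  20.9] M [0.07 1.33 0.24] w 0.383 q [-0.24 -0.21  2.03  0.28  0.97  0.16]
the job is handed in; nothing more can be done
None
```

The isolating plug is home in its socket box and released. The grease gun is seated on the nipple, still gripped and pressed down. I handed the job in at 25.1 s of the 48 s allowed; it reported no verdict.

**Plug:** It stopped dead against the box top at 15.6 N. After I let go, its head was at the fully-home height in the scene and wrist pictures.

**Gun:** I took the aluminium gun from its holster only after the plug was in. Moves can't tilt the tool directly, so I used the arm's outer reach limit to tip it 25° and carried that tilt back to the nipple. I pressed along the nipple's axis. The push rose to about 11 N, fell as the collar passed the clips, then rose through the spring to a hard stop.

**Last checks:**
- The tool came down 118 mm, against the 117.5 mm measured beforehand.
- The push held steady at about 28 N along the axis, above the spring's 12 N, with about 5 N sideways.
- The scene picture shows the collar below both clip noses and no brass visible.
- The other objects look undisturbed in the last pictures, by eye only; I didn't measure them.

**What went less well:**
- First contact with the reach limit jolted the wrist force to 74 N, under the 120 N limit.
- During the tilt, joint 3 read about 0.055 rad against its listed limit of 0.06, at or just past it. I can't tell whether that counts as leaving its range.
- One wrist measurement was off by about 3 mm because the arm was still settling; I repeated it and used the new one.

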